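Refit the mixer arm on the splined drive shaft of an analyser's mixing unit

TASK

Take the mixer arm out of its fitted tray and fit it to the drive unit: turn it so that its splined bore matches the shaft (one tooth is missing, so it goes on only one way), bring it in under the blue splash guard and lower it fully home onto the flange. Turn the arm with its shaft so that the rod hole at its end stands over the middle of the wash cup, and let go. Do not knock the guard, and leave the other things on the bench where they are.

Things in the scene. Friction and masses are not known exactly. Their poses are not given: they have to be found in the camera images.
- mixer_arm: Loose mixer arm, 260 g: a flat lever 183 mm long, lying level. Origin: bore axis at the hub's underside; x along the beam to the rod hole, z up. Aluminium hub block (x = -20 to 34 mm, flat sides at y = -20 and 20, z = 0 to 32), white beam with blue stripe (26 mm wide, x to 150, z = 10 to 24), round boss at its end (26 mm wide, z = 0 to 24). Centre of mass about x = 30: it does not tip on the flange.
- mixer_hub (a point): Centre of the hub on the bore axis, 16 mm above the arm's underside; axes as the arm's. The hub can be taken across its flat sides (40 mm, fingers closing along y). The splined bore runs right through: lands 8.7 mm from the axis, grooves 6.4 mm wide at 60, 120, 180, 240 and 300 degrees from x, and a blank in place of the sixth at x (beam side, red mark on the hub's top).
- mixer_beam (a point): Middle of the beam, 98 mm from the bore axis, 17 mm above the arm's underside and 7 mm below the beam's top; axes as the arm's. In the tray this point is the middle of the finger trough, the only place where the arm can be gripped there (across 26 mm, fingers closing along y).
- rod_hole (a point): Rod hole in the boss at the arm's end, 150 mm from the bore axis, 12 mm above the arm's underside; axes as the arm's.
- fitted_tray: Dark grey tray fixed to the bench, x = -132 to 80, y = -50 to 50 mm, 40 high. Origin: underside, middle of the finger trough; x along the arm, to its rod hole. Trough: x = -30 to 30, open right across, floor 3 mm above the bench. The arm's underside starts 8 mm above the bench, bore axis at x = -98; hub, boss and other beam are sunk flush in pockets 32 mm deep with 2 mm play: lift straight up.
- drive_unit: Drive unit fixed to the bench. Origin: shaft axis at bench height; x from the shaft to the wash cup, z up. Aluminium base plate x = -85 to 195, y = -90 to 130, 12 mm thick; white bearing column; black motor (y = -43 to -85, top at 60); black sensor fork (x = -65 to -41, top at 66); grey valve block (top at 38); white wash cup.
- splash_guard: Fixed blue see-through plate, level, 5 mm thick, underside 134 mm above the bench. Origin and axes as the drive unit's: it spans x = 64 to 182, y = -55 to 118 mm, on 12 mm posts at (174, -46) and (174, 109); open below on the other sides. It roofs a fitted arm at every shaft angle but for the hub and about 40 mm of beam next to it. Must not be struck.
- shaft_seat (a point): Centre of the top of the shaft's steel flange (60 mm across), 70 mm above the bench, where the fitted arm's underside rests. x: where the arm must point (missing tooth, red mark on the flange; a red vane under it points the other way). 16 mm core with teeth 5 wide, to 12 mm radius, at 60, 120 .. 300 degrees from x, 18 mm high, top 3 mm bevelled; coned nose to 25 mm. Clearance 0.7 mm, 0.07 rad.
- spline_shaft (a joint): Angle of the shaft on the drive unit, rad, counter-clockwise from above; 0 when the shaft's x points at the wash cup. Stops at -0.15 and 0.75; turns against a friction of 0.12 N m and stays where it is left.
- wash_cup (a point): Centre of the wash cup's mouth (50 mm across, 50 mm above the bench), 150 mm from the shaft axis.
- reagent_bottle: White bottle with blue cap, 54 mm across, 100 mm high, standing; origin centre of its underside. Leave alone.
- tube_rack: Blue rack with four capped sample tubes, 44 (x) by 112 (y) mm, 76 mm high; origin centre of its underside. Leave alone.
- cuvette_jar: Small amber jar with white lid, 48 mm across, 52 mm high, near the drive unit; origin centre of its underside. Leave alone.
- hex_driver: Screwdriver with orange handle, 130 mm long, under 30 mm thick, lying beside the tray, its length along its x; origin near mid-length on the bench. Leave alone.
There are look-alikes about, which are no part of the job. Of the things that look like the mixer_arm, the smaller one is meant.

How it is judged:
At the end, for the whole second after the job is handed in: Arm on the shaft: underside within 3 mm of the flange, bore axis within 3 mm of the shaft's, level within 0.06 rad, indexed; rod hole within 12 mm (from above) of the middle of the wash cup; at rest. Bottle, rack, jar and screwdriver within 15 mm of where they began (horizontal distance between mixer_arm and shaft_seat below 0.003 m and z of mixer_arm in the frame of shaft_seat between -0.003 and 0.003 m and angle between mixer_arm's own z axis and vertical below 0.06 rad and angle between the x axis of mixer_arm and the x axis of shaft_seat, either way round below 0.15 rad and horizontal distance between rod_hole and wash_cup below 0.012 m and linear speed of mixer_arm below 0.01 m/s and distance of each of reagent_bottle, tube_rack, cuvette_jar, hex_driver from where it was at the start of the episode below 0.015 m); the robot touches nothing.
It fails at once if the reagent bottle is pushed more than 15 mm (distance of reagent_bottle from where it was at the start of the episode above 0.015 m).
It fails at once if the tube rack is pushed more than 15 mm (distance of tube_rack from where it was at the start of the episode above 0.015 m).
It fails at once if the cuvette jar is pushed more than 15 mm (distance of cuvette_jar from where it was at the start of the episode above 0.015 m).
It fails at once if the screwdriver is pushed more than 15 mm (distance of hex_driver from where it was at the start of the episode above 0.015 m).
It fails at once if the splash guard is struck (over 12 N) (contact force between anything else and splash_guard above 12 N).
It also fails if it takes over 72 s, if anything falls off the work surface, if the arm or the gripper's body presses on something with over 40 N, if the wrist force passes 120 N, or if a joint passes its speed limit or range.

ROBOT

A 7-joint arm with a two-finger parallel gripper is mounted at the origin on the work surface. World frame = base frame: x ahead of the robot, y to its left, z up, the work surface at z = 0. Lengths are in m, angles in rad, forces in N, time in s.
With the tool pointing down it reaches from about 0.4 to 0.85 m from the base axis. Payload 10.4 kg.
Tool frame: the origin (TCP) lies between the finger pads; the fingertips stand ahead of it and the grasp point (between the pads) lies 6 mm ahead of it (ctrl.tips_ahead is the z of the fingertips in the tool frame, in m); z points along the fingers, y is the direction in which the jaws open and shut (so a half turn about z gives the same grasp; the last joint's range is limited). The gripper opens to 85 mm and grips with 20 to 120 N. Pads are 22 mm wide; open, the fingers measure 114 mm over their backs; the gripper's body (76 mm by 85 mm) begins 54 mm behind the grasp point. The pads swing forward as they close: fully open they stand 13 mm farther back than shut.
Start: joints at [1.254, 0.332, -0.065, 1.46, 0.022, 1.35, -0.088], TCP at [0.181, -0.598, 0.219] pointing down, gripper open.
Joint ranges: [-2.6, 2.6], [-0.5, 2.12], [-1.47, 1.34], [0.16, 2.42], [-1.27, 4.41], [0.06, 2.06], [-2.6, 2.6]. Speed limits (rad/s): [2.22, 2.22, 2.79, 2.79, 3.14, 3.14, 3.14].

INTERFACE

Orientations are given as a rotation vector (axis times angle).
In Python, from plant import telemetry, cams, finish_job, ctrl gives the robot as it stands. The module is installed in compiled form; this text tells all that it offers.
- The arm moves only by the shell command python3 -m handwheel 'ROWS' [OPENING] [FORCE]. ROWS is JSON, one flat list of numbers, 6 for each row, row after row: the shift along the tool's x, y, z in m, then the turn, a rotation vector about the tool's x, y, z in rad. A call has 1 to 8 rows; each row shifts and turns the commanded pose from where the row before left it, along the tool's axes as they then stand; what a row does not reach is not made up. A row lasts 1/12 s, in which the tool goes at most 41.7 mm and 7.16 degrees, less where a joint would pass 70% of its speed; a pose out of reach is approached as far as the arm can. A call is refused whole if a number of a shift passes 0.0417 or a number of a turn 0.125, either way. A call with a gripper value outside its range is refused whole. OPENING is the closure, from -1 (fully open) to 1 (shut), set as the call begins (- or left out, the last holds). The fingers move at their own pace and stop on an object; FORCE is the grip in N (left out, the last holds). Time passes only in rows, so rows that do not move let the fingers close. It gives the time, the measured TCP pose, the force and the opening at its end, in the units of the state.
- telemetry.observe(): the state, without advancing time (a new reading comes with each control period).
- cams.camera(name): name is "side" or "top"; returns (picture, depth): 420x560x3 uint8, blue, green, red; 420x560 float32, m along the optical axis (not along the pixel's ray), 0 where there is no reading.
- cams.get_calibration(name): a dict with "vfov" (degrees; the focal length in pixels is half the picture's height over the tangent of half this angle, whatever the lens; pixels are square), "cx", "cy" (the principal point, pixels), "T" (4x4, takes a point from camera to world coordinates). Camera axes: x right, y down, z forward; pixel columns grow to the right and rows downward; lengths in m; the calibration is good to about 2 mm. A picture is of the moment at which its call begins. get_calibration takes no time and is no camera call.
- finish_job(): hands the job in, once; it reports no verdict.
The state is a dict: "clock": time; "joints": joint angles; "dq": joint speeds; "joint_torque": joint torques, N m; "tcp_pos": TCP position; "ee_rot": TCP orientation; "contact_force": force on the tool from outside, world axes, zero at the start; "wrist_torque": the same for the moment, N m; "grip_width": finger opening in m.
Only numpy, scipy, OpenCV 4.12 (cv2) and the standard library are available. Lean on these libraries where they do the work, as an engineer would, in place of code of your own. Each camera call takes 0.05 s, during which the arm holds its last target.

## Working session

There is one attempt and no reset: what is moved stays moved. The work goes in short steps, Python scripts to look and compute and a shell command to move; the robot and the scene stay as the last step left them, time stands still between calls to the robot, and variables do not carry over. Pictures are saved under pics/ and viewed, and the job is handed in when it is done.

```bash
mkdir -p pics; ls
cat > h.py <<'E'
import numpy as np, cv2
from plant import telemetry, cams, ctrl
def K(n):
    c=cams.get_calibration(n); f=210/np.tan(np.radians(c['vfov'])/2); return f,c['cx'],c['cy'],np.array(c['T'])
def shot(n,tag):
    im,d=cams.camera(n); cv2.imwrite(f'pics/{tag}.png',im); np.save(f'pics/{tag}_d.npy',d); return im,d
def ray(n,u,v):
    f,cx,cy,T=K(n); d=T[:3,:3]@np.array([(u-cx)/f,(v-cy)/f,1]); return T[:3,3],d
def onplane(n,u,v,z):
    o,d=ray(n,u,v); return o+d*(z-o[2])/d[2]
def proj(n,p):
    f,cx,cy,T=K(n); q=T[:3,:3].T@(np.array(p)-T[:3,3]); return np.array([cx+f*q[0]/q[2],cy+f*q[1]/q[2]])
def cloud(n,d):
    f,cx,cy,T=K(n); v,u=np.mgrid[:420,:560]; p=np.stack([(u-cx)/f*d,(v-cy)/f*d,d],-1)@T[:3,:3].T+T[:3,3]; p[d==0]=np.nan; return p
E
python3 - <<'E'
from h import *
print(telemetry.observe(), ctrl.tips_ahead)
for n in('top','side'):
    shot(n,n+'0'); c=cams.get_calibration(n); print(n,c)
E
```

```text
pics
{'clock': 0.0, 'joints': array([ 1.25438843,  0.33287195, -0.06466694,  1.4609565 ,  0.02159663,
        1.34986866, -0.08846468]), 'dq': array([-0.00313146,  0.00093211, -0.00140397,  0.00161862, -0.00066321,
       -0.00139913, -0.00139711]), 'joint_torque': array([ 8.28514621e-04, -6.25438070e+01,  4.91318561e-02, -3.91607022e+01,
        1.61015731e-02,  9.82172030e-03, -5.38800850e-05]), 'tcp_pos': array([ 0.18086312, -0.59785193,  0.21780855]), 'ee_rot': array([-3.10638199e+00, -4.59690189e-01,  4.35739858e-04]), 'contact_force': array([ 1.18180859, -0.16114797,  0.74622207]), 'wrist_torque': array([ 0.0218086 , -0.03279787, -0.02388029]), 'grip_width': 0.08553089898066954} 0.025
top {'vfov': 53.655089406630445, 'cx': 277.94429190248167, 'cy': 213.87698508276992, 'T': array([[-0.02758814, -0.99615081,  0.08320135,  0.43838776],
       [-0.99955922,  0.02840386,  0.00863635, -0.12025666],
       [-0.01096634, -0.08292641, -0.99649533,  1.30596188],
       [ 0.        ,  0.        ,  0.        ,  1.        ]])}
side {'vfov': 43.21458159886714, 'cx': 274.5404998649706, 'cy': 211.2946725674624, 'T': array([[-0.99875062, -0.03551049,  0.03515972,  0.49846481],
       [-0.04991433,  0.7426961 , -0.66776572,  0.77984586],
       [-0.0024003 , -0.6686864 , -0.74354067,  1.0942431 ],
       [ 0.        ,  0.        ,  0.        ,  1.        ]])}
```

View pics/top0.png

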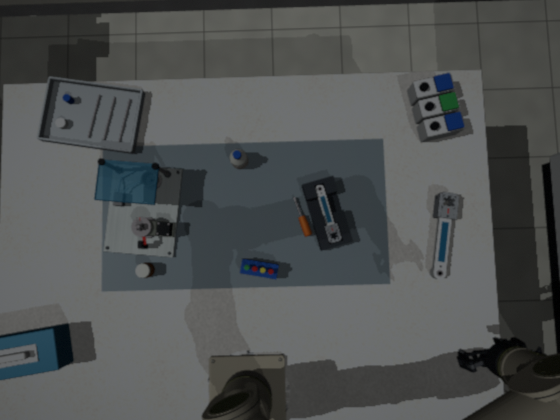

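View pics/side0.png

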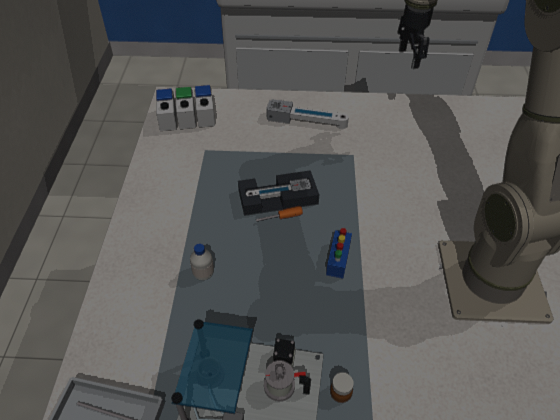

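Top view: the tray with the smaller arm is at about (325,212), the drive unit at about (142,210), and a larger look-alike arm lies at (445,235). I'll enlarge both views.

Run:
```python
import cv2,numpy as np
def crop(tag,x0,y0,w,h,s,out):
    im=cv2.imread(f'pics/{tag}.png')[y0:y0+h,x0:x0+w]
    im=np.clip(im.astype(float)*1.8,0,255).astype('uint8')
    cv2.imwrite(f'pics/{out}.png',cv2.resize(im,None,fx=s,fy=s,interpolation=cv2.INTER_CUBIC))
crop('top0',285,165,75,95,6,'t_tray'); crop('top0',85,145,115,145,4,'t_drive')
crop('side0',225,160,110,75,7,'s_tray'); crop('side0',160,310,200,110,4,'s_drive')
```

```text
(no output)
```

View pics/t_tray.png

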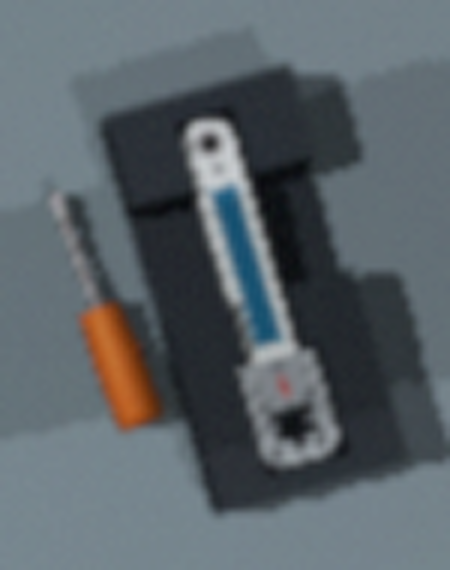

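View pics/t_drive.png

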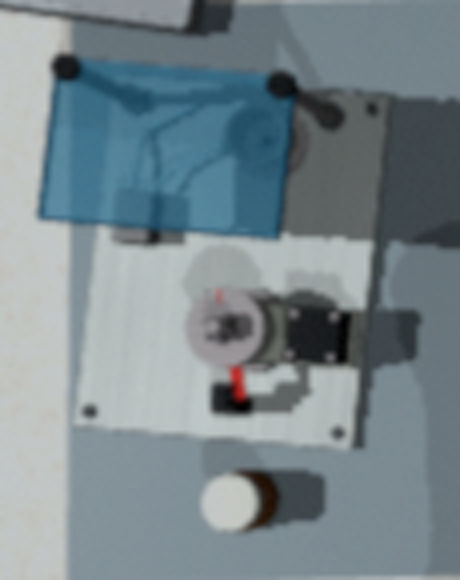

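View pics/s_tray.png

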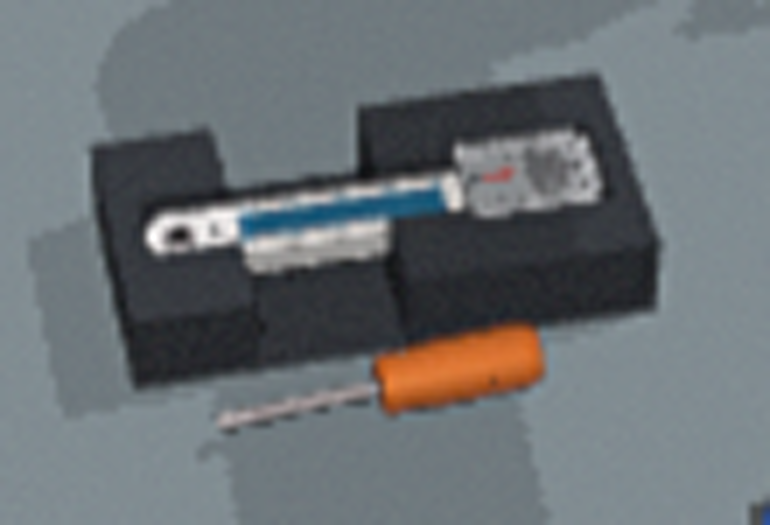

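View pics/s_drive.png

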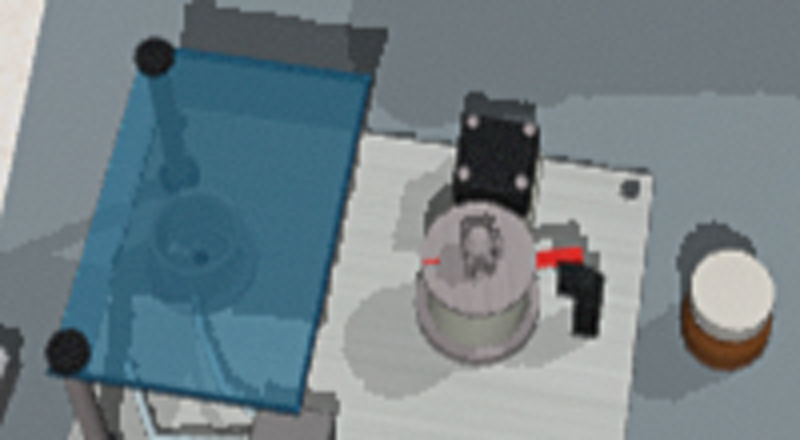

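Close-ups: in the top view the rod hole is at about (319,188) and the bore at (334,235). The flange is centred at about (141,226), with its red mark at (139,218) pointing up-image, and the vane is at (144,241). Next I'll measure these in both views.

```bash
cat >> h.py <<'E'
def tri(pt,ps):
    o1,d1=ray('top',*pt);o2,d2=ray('side',*ps); d1/=np.linalg.norm(d1);d2/=np.linalg.norm(d2)
    s=np.linalg.lstsq(np.c_[d1,-d2],o2-o1,rcond=None)[0]; a=o1+d1*s[0];b=o2+d2*s[1]; return (a+b)/2,np.linalg.norm(a-b)
def px(x,y,x0,y0,s): return x0+(x+.5)/s-.5,y0+(y+.5)/s-.5
E
python3 - <<'E'
from h import *
np.set_printoptions(precision=4,suppress=True)
T=lambda x,y:px(x,y,285,165,6); S=lambda x,y:px(x,y,225,160,7)
D=lambda x,y:px(x,y,85,145,4); E=lambda x,y:px(x,y,160,310,4)
for nm,a,b in [('rod',T(209,143),S(178,236)),('bore',T(294,425),S(549,170)),('redhub',T(284,385),S(498,174)),
 ('flange',D(223,327),E(480,257)),('redflange',D(219,296),E(431,262)),('shaftnose',D(230,327),E(483,243)),
 ('post1',D(66,67),E(68,350)),('post2',D(281,84),E(154,57)),('jar',D(231,502),E(733,292)),('cup',D(259,142),E(195,240))]:
    p,e=tri(a,b); print(nm,np.round(a,1),np.round(b,1),p,'gap',round(e,4))
# depth stats
for n in('top','side'):
    d=np.load(f'pics/{n}0_d.npy'); im=cv2.imread(f'pics/{n}0.png'); P=cloud(n,d)
    hsv=cv2.cvtColor(im,cv2.COLOR_BGR2HSV)
    m=cv2.inRange(hsv,(95,120,50),(125,255,255)); 
    box=((slice(180,235),slice(310,340)) if n=='top' else (slice(175,205),slice(240,300)))
    mm=np.zeros_like(m);mm[box]=m[box]; q=P[mm>0]; q=q[~np.isnan(q[:,0])]
    c=np.nanmean(q,0); w,V=np.linalg.eigh(np.cov(q[:,:2].T)); print(n,'stripe',len(q),c,q[:,2].std(),np.degrees(np.arctan2(V[1,1],V[0,1])))
    ys,xs=np.nonzero(mm); g=np.array([onplane(n,x,y,.032) for x,y in zip(xs,ys)]); w,V=np.linalg.eigh(np.cov(g[:,:2].T)); print('  plane',g.mean(0),np.degrees(np.arctan2(V[1,1],V[0,1])))
    box=((slice(217,235),slice(133,150)) if n=='top' else (slice(362,384),slice(267,292)))
    q=P[box].reshape(-1,3); print(' flange depth z',np.nanpercentile(q[:,2],[10,50,90]))
    # red masks
    r=cv2.inRange(hsv,(0,120,60),(8,255,255))|cv2.inRange(hsv,(172,120,60),(180,255,255))
    k,l,st,ce=cv2.connectedComponentsWithStats(r); print([(s[4],np.round(c_,1)) for s,c_ in zip(st[1:],ce[1:]) if s[4]>2])
E
```

```text
rod [319.4 188.4] [250.  193.3] [ 0.6203 -0.2397  0.0303] gap 0.0001
bore [333.6 235.4] [303.  183.9] [ 0.4737 -0.277   0.0371] gap 0.0001
redhub [331.9 228.8] [295.7 184.4] [ 0.4941 -0.2726  0.0383] gap 0.0001
flange [140.4 226.4] [279.6 373.9] [0.5151 0.3034 0.0683] gap 0.0016
redflange [139.4 218.6] [267.4 375.1] [0.5393 0.3068 0.0671] gap 0.0002
shaftnose [142.1 226.4] [280.4 370.4] [0.5143 0.2971 0.0713] gap 0.0025
post1 [101.1 161.4] [176.6 397.1] [0.7007 0.3912 0.1405] gap 0.0001
post2 [154.9 165.6] [198.1 323.9] [0.6838 0.2374 0.1395] gap 0.0005
jar [142.4 270.1] [342.9 382.6] [0.3842 0.3053 0.0451] gap 0.0011
cup [149.4 180.1] [208.4 369.6] [0.6634 0.2865 0.0359] gap 0.0051
top stripe 81 [ 0.555  -0.2567  0.0313] 0.002519369287830737 -165.71518794062717
  plane [ 0.5553 -0.2565  0.032 ] -165.5068081879385
 flange depth z [0.0646 0.0694 0.0846]
[(np.int32(18), array([144.1, 240.4])), (np.int32(17), array([254.2, 268.2])), (np.int32(19), array([270.2, 271. ]))]
side stripe 77 [ 0.5539 -0.2559  0.0312] 0.0021716380172878864 -166.69787700564464
  plane [ 0.5542 -0.255   0.032 ] -166.32791807918744
 flange depth z [0.0658 0.0695 0.0872]
[(np.int32(31), array([342.9, 230.8])), (np.int32(34), array([339.7, 245.6])), (np.int32(46), array([299.5, 373.8])), (np.int32(4), array([267.5, 375. ]))]
```

```bash
cat >> h.py <<'E'
from scipy.spatial.transform import Rotation as Ro
GP=.006
def need(target,yaw,point='grasp'):
    """shift in tool axes to bring grasp point to target, tool x at world yaw, tool z straight down"""
    s=telemetry.observe(); R=Ro.from_rotvec(s['ee_rot']); M=R.as_matrix()
    p=s['tcp_pos']+M[:,2]*GP
    G=np.array([[np.cos(yaw),np.sin(yaw),0],[np.sin(yaw),-np.cos(yaw),0],[0,0,-1]])
    sh=M.T@(np.array(target)-p); rv=(R.inv()*Ro.from_matrix(G)).as_rotvec()
    print('t',round(s['clock'],2),'grasp',np.round(p,4),'yaw',round(np.arctan2(M[1,0],M[0,0]),4),'tilt',np.round(M[:2,2],4),'w',round(s['grip_width'],4),'F',np.round(s['contact_force'],1),'M',np.round(s['wrist_torque'],2))
    print('  shift tool mm',np.round(sh*1000,1),'rot',np.round(rv,4))
E
python3 - <<'E'
from h import *
np.set_printoptions(precision=4,suppress=True)
p,e=tri((144.1,240.4),(299.5,373.8)); print('vane',p,e, np.arctan2(.3029-p[1],.5155-p[0]))
d=np.load('pics/top0_d.npy'); P=cloud('top',d); 
# objects above bench in the middle region
m=((P[...,2]>.03)&(P[...,0]>.2)&(P[...,0]<.85)&(P[...,1]>-.35)&(P[...,1]<.22)).astype('uint8')
k,l,st,ce=cv2.connectedComponentsWithStats(m)
for i in range(1,k):
    if st[i][4]>20:
        q=P[l==i]; print(st[i],np.nanmin(q,0),np.nanmax(q,0))
need((.5693,-.2527,.15),.245)
E
```

```text
vane [0.4738 0.296  0.0569] 0.00040723375621299593 0.16474710923163344
[229 149  19  19 272] [ 0.6938 -0.0178  0.0302] [0.7439 0.0353 0.1034]
[ 302  175   51   75 1601] [ 0.4332 -0.3328  0.03  ] [ 0.6609 -0.1853  0.0468]
[169 222   5  11  29] [0.4979 0.2151 0.0302] [0.528  0.2199 0.0613]
[239 258  39  21 545] [ 0.3504 -0.1023  0.0395] [0.4128 0.0128 0.0808]
t 0.1 grasp [ 0.1809 -0.5979  0.2119] yaw 0.2938 tilt [-0.0004  0.0012] w 0.0849 F [ 0.7 -0.1 -0.1] M [ 0.04  0.01 -0.04]
  shift tool mm [ 471.7 -217.8   62.1] rot [-0.0013  0.0001  0.0488]
```

```bash
python3 -m handwheel '[0.034,-0.0155,0,0,0,0,0.034,-0.0155,0,0,0,0,0.034,-0.0155,0,0,0,0,0.034,-0.0155,0,0,0,0,0.034,-0.0155,0,0,0,0,0.034,-0.0155,0,0,0,0,0.034,-0.0155,0,0,0,0,0.034,-0.0155,0,0,0,0]' -0.5; python3 -c "
from h import *
need((.5693,-.2527,.15),.245)"
```

```text
clock: 0.77
tcp_pos: [0.4064, -0.3992, 0.2184]
ee_rot: [-3.108, -0.46, 0.0]
contact_force: [0.5, -1.0, 0.0]
grip_width: 0.0642
t 0.77 grasp [ 0.4064 -0.3992  0.2124] yaw 0.2937 tilt [-0.0003  0.0001] w 0.0642 F [ 0.5 -1.   0. ] M [-0.01 -0.03 -0.04]
  shift tool mm [198.4 -93.1  62.4] rot [-0.0002  0.0003  0.0487]
```

```bash
python3 -m handwheel '[0.034,-0.0155,0.005,0,0,0,0.034,-0.0155,0.005,0,0,0.012,0.034,-0.0155,0.008,0,0,0.012,0.034,-0.0155,0.01,0,0,0.012,0.034,-0.0155,0.01,0,0,0.013,0.026,-0.012,0.012,0,0,0,0,0,0.012,0,0,0,0,0,0,0,0,0]' -0.5; python3 -c "
from h import *
need((.5693,-.2527,.05),.245)
im,d=shot('top','top1'); cv2.imwrite('pics/top1c.png',cv2.resize(im[150:270,270:390],None,fx=5,fy=5)*1)
im,d=shot('side','side1'); cv2.imwrite('pics/side1c.png',cv2.resize(im[110:230,200:340],None,fx=5,fy=5))"
```

```text
clock: 1.43
tcp_pos: [0.5695, -0.2589, 0.1533]
ee_rot: [-3.114, -0.389, 0.006]
contact_force: [-0.3, -0.7, -0.6]
grip_width: 0.0638
t 1.43 grasp [ 0.5695 -0.2589  0.1473] yaw 0.2485 tilt [-0.004   0.0027] w 0.0638 F [-0.3 -0.7 -0.6] M [0.01 0.06 0.  ]
  shift tool mm [ 1.6 -5.7 97.4] rot [-0.0036  0.0033  0.0035]
```

View pics/side1c.png

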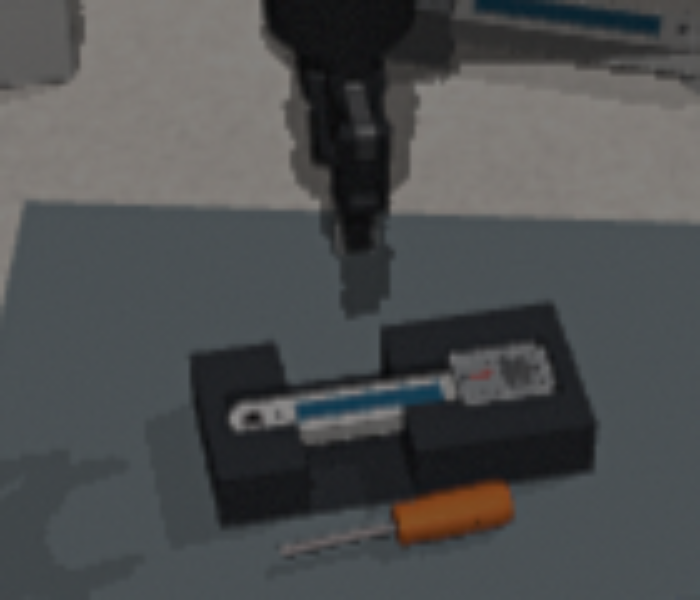

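The side view shows the gripper above the trough at (355,240) in the crop, lined up across the beam. I'll correct 6 mm sideways and go down.

```bash
python3 -m handwheel '[0.0016,-0.0057,0.01,-0.0036,0.0033,0.0035,0,0,0.02,0,0,0,0,0,0.02,0,0,0,0,0,0.02,0,0,0,0,0,0.01,0,0,0,0,0,0,0,0,0,0,0,0,0,0,0]' -0.5; python3 -c "
from h import *
need((.5693,-.2527,.027),.245)"
```

```text
clock: 2.12
tcp_pos: [0.5701, -0.2568, 0.0775]
ee_rot: [3.115, 0.376, 0.006]
contact_force: [0.2, 0.2, -0.1]
grip_width: 0.064
t 2.12 grasp [ 0.5701 -0.2568  0.0715] yaw 0.24 tilt [ 0.0043 -0.0032] w 0.064 F [ 0.2  0.2 -0.1] M [ 0.01 -0.03  0.01]
  shift tool mm [ 0.1 -4.3 44.5] rot [ 0.0042 -0.0034 -0.0051]
```

```bash
python3 -m handwheel '[0,0,0,0,0,0,0,0,0,0,0,0]' -0.5; python3 -c "
from h import *
need((.5693,-.2527,.027),.245)"
```

```text
clock: 2.28
tcp_pos: [0.571, -0.2563, 0.0783]
ee_rot: [3.114, 0.377, 0.009]
contact_force: [0.3, -0.3, -0.1]
grip_width: 0.0641
t 2.28 grasp [ 0.5711 -0.2563  0.0723] yaw 0.2409 tilt [ 0.0062 -0.0038] w 0.0641 F [ 0.3 -0.3 -0.1] M [-0.02 -0.01  0.  ]
  shift tool mm [-1.1 -4.2 45.3] rot [ 0.0052 -0.0051 -0.0041]
```

```bash
python3 -m handwheel '[-0.0005,-0.002,0.01,0.003,-0.003,-0.002,-0.0006,-0.0022,0.01,0.0022,-0.002,-0.002,0,0,0.01,0,0,0,0,0,0,0,0,0,0,0,0,0,0,0,0,0,0,0,0,0]' -0.5; python3 -c "
from h import *
need((.5693,-.2527,.027),.245)"
```

```text
clock: 2.78
tcp_pos: [0.5682, -0.2519, 0.0465]
ee_rot: [-3.117, -0.384, 0.003]
contact_force: [-1.0, 0.4, 0.6]
grip_width: 0.0638
t 2.78 grasp [ 0.5682 -0.2519  0.0405] yaw 0.2454 tilt [-0.0022  0.0012] w 0.0638 F [-1.   0.4  0.6] M [-0.01 -0.03 -0.01]
  shift tool mm [ 0.9  1.  13.5] rot [-0.0017  0.0018  0.0004]
```

```bash
python3 -m handwheel '[0.0005,0.0005,0.007,0,0,0,0,0,0.006,0,0,0,0,0,0,0,0,0,0,0,0,0,0,0]' -0.5; python3 -m handwheel '[0,0,0,0,0,0,0,0,0,0,0,0,0,0,0,0,0,0,0,0,0,0,0,0,0,0,0,0,0,0,0,0,0,0,0,0]' 1 100;  python3 -c "
from h import *
need((.5693,-.2527,.027),.245)"
```

```text
clock: 3.12
tcp_pos: [0.5684, -0.2522, 0.033]
ee_rot: [-3.116, -0.384, 0.004]
contact_force: [-0.1, -0.2, 0.1]
grip_width: 0.0643
clock: 3.62
tcp_pos: [0.5688, -0.2523, 0.0337]
ee_rot: [-3.117, -0.384, 0.003]
contact_force: [-1.2, -0.6, -0.1]
grip_width: 0.0
t 3.62 grasp [ 0.5688 -0.2523  0.0277] yaw 0.2453 tilt [-0.0018  0.001 ] w 0.0 F [-1.2 -0.6 -0.1] M [-0.   -0.02 -0.01]
  shift tool mm [0.4 0.5 0.7] rot [-0.0014  0.0015  0.0003]
```

Grip width is 0, so the fingers closed on nothing. I'll look.

```bash
python3 -c "
from h import *
im,d=shot('top','top2'); cv2.imwrite('pics/top2c.png',np.clip(cv2.resize(im[150:270,270:390],None,fx=5,fy=5)*1.6,0,255))
im,d=shot('side','side2'); cv2.imwrite('pics/side2c.png',np.clip(cv2.resize(im[110:230,200:340],None,fx=5,fy=5)*1.6,0,255))"
```

```text
[ WARN:0@1.548] global loadsave.cpp:1063 imwrite_ Unsupported depth image for selected encoder is fallbacked to CV_8U.
```

View pics/side2c.png

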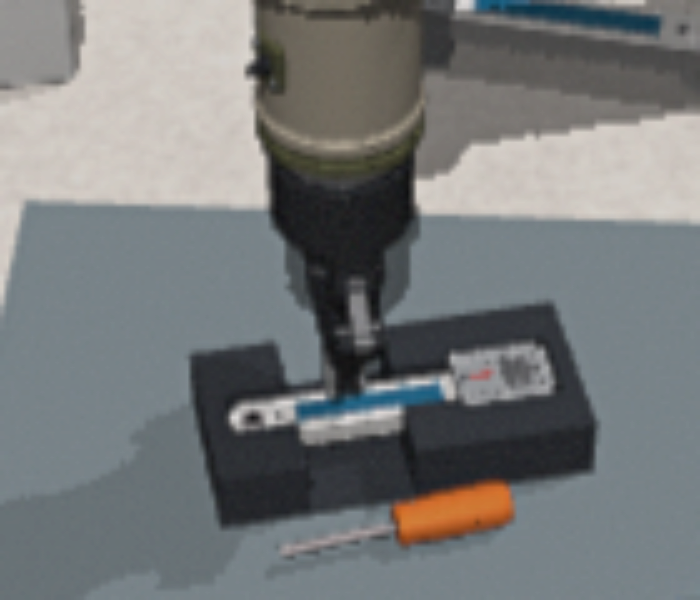

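View pics/top2c.png

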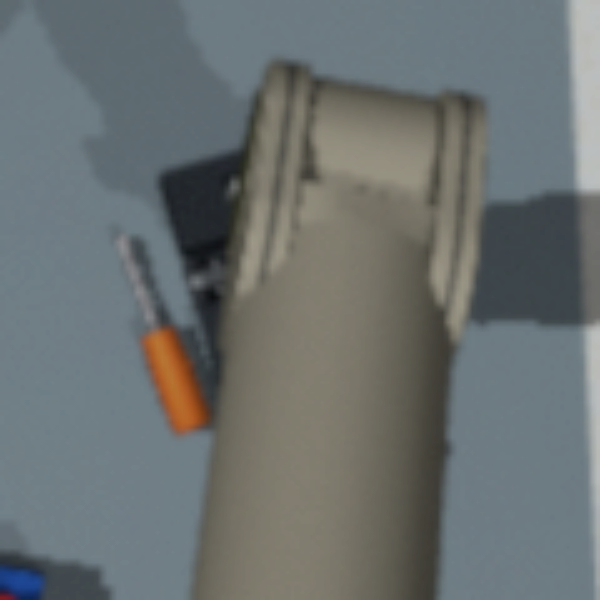

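```bash
python3 -c "
from h import *
np.set_printoptions(precision=4,suppress=True)
d=np.load('pics/side2_d.npy'); im=cv2.imread('pics/side2.png'); P=cloud('side',d)
for u in (266,269,272):
  for v in range(168,194,2): print(u,v,im[v,u],P[v,u])
"
```

```text
266 168 [16 18 18] [ 0.5728 -0.2191  0.1485]
266 170 [14 12 14] [ 0.5732 -0.2233  0.1373]
266 172 [22 19 19] [ 0.5737 -0.2288  0.1248]
266 174 [19 17 16] [ 0.5739 -0.2296  0.1167]
266 176 [24 22 21] [ 0.5743 -0.2336  0.1055]
266 178 [14 13 12] [ 0.5746 -0.2358  0.0958]
266 180 [13 12 13] [ 0.573  -0.2135  0.1104]
266 182 [22 20 20] [ 0.5733 -0.2154  0.101 ]
266 184 [60 59 59] [ 0.5758 -0.2476  0.0612]
266 186 [56 56 56] [ 0.5755 -0.2428  0.0582]
266 188 [67 67 67] [ 0.5756 -0.2418  0.0514]
266 190 [50 38 16] [ 0.5766 -0.2534  0.0316]
266 192 [75 61 38] [ 0.5762 -0.2464  0.0307]
269 168 [34 32 32] [ 0.5643 -0.2076  0.1597]
269 170 [35 35 35] [ 0.5646 -0.2119  0.1486]
269 172 [29 28 28] [ 0.5653 -0.2206  0.133 ]
269 174 [24 23 23] [ 0.5649 -0.2135  0.1327]
269 176 [52 51 52] [ 0.5646 -0.2084  0.1304]
269 178 [32 30 28] [ 0.5638 -0.1957  0.1356]
269 180 [22 20 19] [ 0.5635 -0.1898  0.1342]
269 182 [14 14 15] [ 0.5645 -0.2038  0.113 ]
269 184 [13 13 14] [ 0.5668 -0.2367  0.0725]
269 186 [19 18 16] [ 0.5669 -0.2371  0.0644]
269 188 [34 30 25] [ 0.5672 -0.2401  0.0535]
269 190 [82 62 21] [ 0.5681 -0.2521  0.0333]
269 192 [96 85 76] [ 0.5677 -0.2446  0.033 ]
272 168 [61 60 60] [ 0.5572 -0.2181  0.1501]
272 170 [82 82 82] [ 0.5568 -0.2112  0.1496]
272 172 [86 84 85] [ 0.5566 -0.2061  0.1473]
272 174 [86 84 84] [ 0.5565 -0.2046  0.1416]
272 176 [78 76 77] [ 0.5564 -0.2013  0.1376]
272 178 [86 85 85] [ 0.5558 -0.1918  0.1398]
272 180 [35 34 35] [ 0.5559 -0.1927  0.1317]
272 182 [15 15 15] [ 0.5578 -0.2228  0.0944]
272 184 [41 41 41] [ 0.5593 -0.2473  0.0622]
272 186 [73 70 71] [ 0.5593 -0.2472  0.0545]
272 188 [63 55 43] [ 0.5595 -0.2491  0.0447]
272 190 [82 61 20] [ 0.5598 -0.2547  0.031 ]
272 192 [113 106  96] [ 0.5593 -0.2455  0.0325]
```

```bash
python3 -c "
from h import *
np.set_printoptions(precision=4,suppress=True)
d=np.load('pics/side1_d.npy'); im=cv2.imread('pics/side1.png'); P=cloud('side',d)
for u in (268,271,274):
  for v in range(140,166,2): print(u,v,im[v,u],P[v,u])
print(proj('side',(.5695,-.2589,.1533)),proj('side',(.5695,-.2589,.1283)))
d=np.load('pics/side0_d.npy'); im=cv2.imread('pics/side0.png'); P=cloud('side',d)
print(proj('side',(.181,-.598,.218)),proj('side',(.181,-.598,.193)))
m=(P[...,2]>.12)&(P[...,1]<-.5)&(np.abs(P[...,0]-.18)<.15); print([np.round(np.sort(P[m][:,2])[:5],3)])
"
python3 - <<'E'
import cv2,numpy as np
im=cv2.imread('pics/side0.png')[0:100,370:470]; cv2.imwrite('pics/g0.png',np.clip(cv2.resize(im,None,fx=6,fy=6)*1.6,0,255).astype('uint8'))
E
```

```text
268 140 [17 17 16] [ 0.5646 -0.1916  0.2664]
268 142 [18 17 17] [ 0.5648 -0.193   0.259 ]
268 144 [16 14 14] [ 0.5649 -0.1934  0.2523]
268 146 [19 18 18] [ 0.5648 -0.1905  0.2485]
268 148 [19 18 17] [ 0.5651 -0.194   0.2391]
268 150 [16 14 14] [ 0.5651 -0.1927  0.2338]
268 152 [19 18 17] [ 0.5652 -0.1939  0.2262]
268 154 [27 26 26] [ 0.5673 -0.2229  0.1937]
268 156 [36 36 36] [ 0.5674 -0.2231  0.1867]
268 158 [51 50 50] [ 0.5673 -0.2198  0.1829]
268 160 [63 62 62] [ 0.5674 -0.2213  0.1747]
268 162 [54 52 48] [ 0.5802 -0.4047 -0.002 ]
268 164 [54 52 49] [ 0.5795 -0.3937 -0.    ]
271 140 [29 28 28] [ 0.5576 -0.1943  0.2644]
271 142 [20 18 19] [ 0.558  -0.1993  0.2539]
271 144 [19 16 16] [ 0.5579 -0.197   0.2496]
271 146 [19 17 16] [ 0.5578 -0.195   0.245 ]
271 148 [25 23 22] [ 0.5585 -0.205   0.2298]
271 150 [38 37 36] [ 0.5581 -0.1978  0.2296]
271 152 [20 18 17] [ 0.5581 -0.1966  0.2242]
271 154 [17 14 16] [ 0.5594 -0.2171  0.1992]
271 156 [17 17 17] [ 0.5595 -0.2179  0.1917]
271 158 [17 17 17] [ 0.5595 -0.2184  0.1845]
271 160 [35 35 33] [ 0.5598 -0.2218  0.1745]
271 162 [51 49 45] [ 0.571  -0.4045 -0.0014]
271 164 [51 49 45] [ 0.5706 -0.3961 -0.0019]
274 140 [35 35 34] [ 0.5507 -0.1983  0.2613]
274 142 [17 17 17] [ 0.5507 -0.198   0.2553]
274 144 [19 18 18] [ 0.5506 -0.1969  0.25  ]
274 146 [22 20 21] [ 0.5507 -0.1986  0.2421]
274 148 [27 25 23] [ 0.5511 -0.2046  0.2304]
274 150 [36 34 33] [ 0.5509 -0.2002  0.2278]
274 152 [19 17 17] [ 0.551  -0.2022  0.2195]
274 154 [25 25 24] [ 0.5521 -0.2224  0.1948]
274 156 [45 44 44] [ 0.5516 -0.2136  0.1959]
274 158 [33 32 32] [ 0.5521 -0.2218  0.1817]
274 160 [58 56 54] [ 0.5624 -0.4131 -0.0007]
274 162 [51 49 46] [ 0.5615 -0.397   0.0058]
274 164 [53 50 46] [ 0.5614 -0.3949 -0.0004]
[268.1437 156.2906] [268.2503 163.2803]
[406.3558  66.5101] [404.8242  73.8278]
[array([0.241, 0.242, 0.243, 0.243, 0.243])]
```

View pics/g0.png

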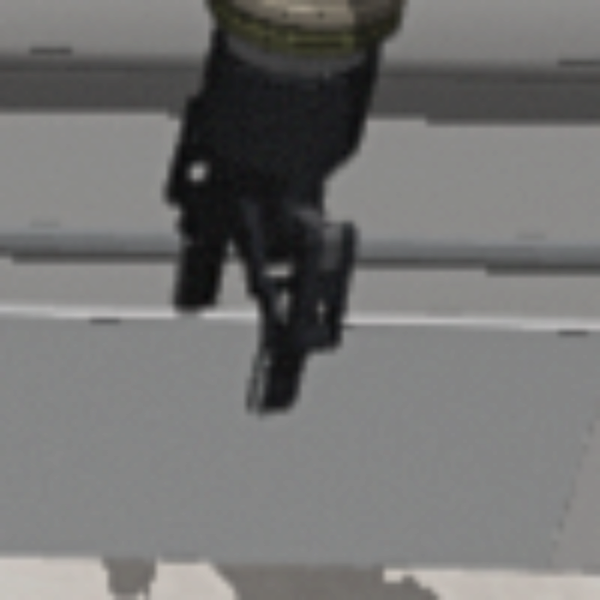

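The side depth puts the closed fingertips at about z = 0.043, while telemetry implies 0.008. The same gap of about 35 mm shows in the first pictures, so the real tool ends about 35 mm short of what telemetry says. I'll open, lift a little and measure this offset properly.

```bash
python3 -m handwheel '[0,0,0,0,0,0,0,0,0,0,0,0,0,0,0,0,0,0,0,0,0,0,0,0]' -0.5;  python3 - <<'E'
from h import *
np.set_printoptions(precision=4,suppress=True)
need((.5693,-.2527,.0),.245)
im,d=shot('side','side3'); P=cloud('side',d)
m=(P[...,2]>.036)&(P[...,0]>.45)&(P[...,0]<.65)&(P[...,1]<-.1)&(P[...,1]>-.35)&(im.max(2)<95)
q=P[m]; print('lowest',np.sort(q[:,2])[:12])
for f in (q[:,1]>-.2527,q[:,1]<-.2527):
    w=q[f]; w=w[w[:,2]<.09]; print(len(w), w.mean(0) if len(w) else '', np.percentile(w,[5,95],axis=0) if len(w) else '')
cv2.imwrite('pics/side3c.png',np.clip(cv2.resize(im[120:220,220:330],None,fx=6,fy=6)*1.6,0,255).astype('uint8'))
E
```

```text
clock: 4.05
tcp_pos: [0.5688, -0.2523, 0.0336]
ee_rot: [-3.117, -0.384, 0.003]
contact_force: [-0.5, 0.2, -0.0]
grip_width: 0.0483
t 4.05 grasp [ 0.5688 -0.2523  0.0276] yaw 0.2453 tilt [-0.002   0.0011] w 0.0483 F [-0.5  0.2 -0. ] M [ 0.05  0.   -0.01]
  shift tool mm [ 0.5  0.6 27.6] rot [-0.0015  0.0017  0.0003]
lowest [0.036  0.036  0.036  0.036  0.036  0.0361 0.0361 0.0361 0.0361 0.0361
 0.0362 0.0362]
499 [ 0.5548 -0.2226  0.0418] [[ 0.4621 -0.2483  0.0364]
 [ 0.6389 -0.1912  0.0663]]
482 [ 0.5304 -0.288   0.0401] [[ 0.4544 -0.3201  0.0365]
 [ 0.6409 -0.2561  0.044 ]]
```

View pics/side3c.png

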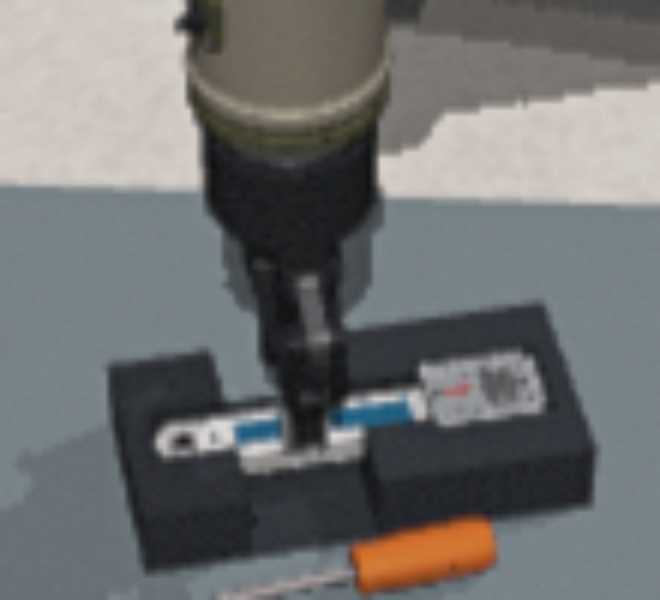

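```bash
python3 -m handwheel '[0,0,0.006,0,0,0,0,0,0.006,0,0,0,0,0,0.006,0,0,0,0,0,0.006,0,0,0,0,0,0.004,0,0,0,0,0,0,0,0,0]' -0.5;  python3 - <<'E'
from h import *
need((.5693,-.2527,.0),.245)
im,d=shot('side','side4'); P=cloud('side',d)
for v in range(186,206,1): print(v,im[v,271],np.round(P[v,271],4))
cv2.imwrite('pics/side4c.png',np.clip(cv2.resize(im[120:220,220:330],None,fx=6,fy=6)*1.6,0,255).astype('uint8'))
E
```

```text
clock: 4.6
tcp_pos: [0.568, -0.2519, 0.0042]
ee_rot: [-3.116, -0.384, 0.006]
contact_force: [-0.9, -0.8, 1.2]
grip_width: 0.0638
t 4.6 grasp [ 0.5679 -0.2519 -0.0018] yaw 0.2454 tilt [-0.0038  0.0019] w 0.0638 F [-0.9 -0.8  1.2] M [-0.    0.04 -0.03]
  shift tool mm [ 1.1  1.1 -1.8] rot [-0.0028  0.0032  0.0004]
186 [22 22 20] [ 0.558  -0.1816  0.1208]
187 [22 17 18] [ 0.5583 -0.1856  0.1131]
188 [20 19 19] [ 0.5579 -0.1794  0.1157]
189 [17 16 15] [ 0.5583 -0.1844  0.1068]
190 [20 17 18] [ 0.5581 -0.1821  0.1055]
191 [20 19 18] [ 0.5585 -0.1868  0.097 ]
192 [20 19 18] [ 0.5583 -0.1831  0.097 ]
193 [20 21 20] [ 0.5592 -0.198   0.0777]
194 [33 30 31] [ 0.559  -0.1935  0.0786]
195 [39 37 37] [ 0.5588 -0.1903  0.0781]
196 [27 25 26] [ 0.5587 -0.1887  0.076 ]
197 [17 14 14] [ 0.5587 -0.1874  0.0735]
198 [14 14 15] [ 0.56   -0.208   0.0478]
199 [20 19 18] [ 0.5602 -0.2107  0.041 ]
200 [19 19 18] [ 0.5599 -0.2066  0.0414]
201 [14 11 12] [ 0.5602 -0.2108  0.0329]
202 [22 21 22] [ 0.5599 -0.2054  0.0346]
203 [32 30 29] [ 0.5603 -0.2112  0.0244]
204 [34 30 28] [ 0.5616 -0.2308 -0.0009]
205 [37 35 33] [ 0.5612 -0.2236  0.0028]
```

View pics/side4c.png

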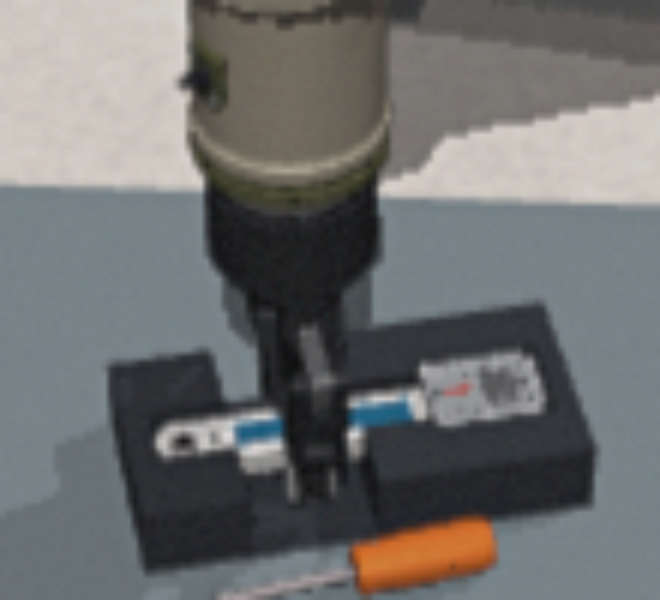

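The front fingertip is at crop (308,500), about z = 0.02, straddling the beam. Another 4 mm down, then close.

```bash
python3 -m handwheel '[0,0,0.004,0,0,0,0,0,0,0,0,0]' -0.5; python3 -m handwheel '[0,0,0,0,0,0,0,0,0,0,0,0,0,0,0,0,0,0,0,0,0,0,0,0,0,0,0,0,0,0]' 1 100;  python3 - <<'E'
from h import *
need((.5693,-.2527,.0),.245)
im,d=shot('side','side5')
cv2.imwrite('pics/side5c.png',np.clip(cv2.resize(im[120:220,220:330],None,fx=6,fy=6)*1.6,0,255).astype('uint8'))
E
```

```text
clock: 4.82
tcp_pos: [0.5686, -0.2522, 0.0012]
ee_rot: [-3.117, -0.384, 0.003]
contact_force: [-0.0, -0.1, -0.6]
grip_width: 0.064
clock: 5.23
tcp_pos: [0.569, -0.2525, 0.0023]
ee_rot: [-3.117, -0.384, 0.002]
contact_force: [-1.2, -1.2, 5.4]
grip_width: 0.0236
t 5.23 grasp [ 0.569  -0.2525 -0.0037] yaw 0.2453 tilt [-0.0013  0.0005] w 0.0236 F [-1.2 -1.2  5.4] M [0.02 0.32 0.07]
  shift tool mm [ 0.2  0.3 -3.7] rot [-0.0008  0.0011  0.0003]
```

View pics/side5c.png

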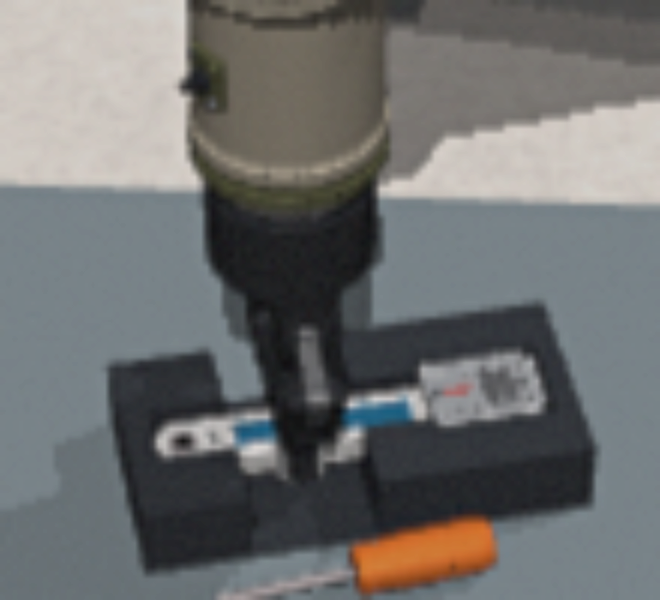

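Gripped: width is 24 mm, and the fingers straddle the beam at crop (305,440). Lifting straight up.

```bash
python3 -m handwheel '[0,0,-0.004,0,0,0,0,0,-0.006,0,0,0,0,0,-0.008,0,0,0,0,0,-0.008,0,0,0,0,0,-0.01,0,0,0,0,0,-0.012,0,0,0,0,0,-0.012,0,0,0,0,0,0,0,0,0]' 1 100;  python3 -m handwheel '[0,0,-0.015,0,0,0,0,0,-0.02,0,0,0,0,0,-0.02,0,0,0,0,0,-0.015,0,0,0,0,0,0,0,0,0]'
python3 - <<'E'
from h import *
need((.5693,-.2527,.0),.245)
for n in('side','top'):
  im,d=shot(n,n+'6')
  im=im[90:220,210:350] if n=='side' else im[150:270,270:390]
  cv2.imwrite(f'pics/{n}6c.png',np.clip(cv2.resize(im,None,fx=5,fy=5)*1.6,0,255).astype('uint8'))
E
```

```text
clock: 5.95
tcp_pos: [0.5706, -0.253, 0.0652]
ee_rot: [3.117, 0.384, 0.003]
contact_force: [1.8, -0.6, -2.7]
grip_width: 0.0238
clock: 6.37
tcp_pos: [0.5707, -0.253, 0.1352]
ee_rot: [3.117, 0.384, 0.004]
contact_force: [-0.0, 0.5, -2.6]
grip_width: 0.0235
t 6.37 grasp [ 0.5707 -0.253   0.1292] yaw 0.2452 tilt [ 0.0029 -0.0011] w 0.0235 F [-0.   0.5 -2.6] M [ 0.04 -0.26 -0.02]
  shift tool mm [ -1.6  -0.9 129.2] rot [ 0.0018 -0.0026  0.0002]
```

View pics/side6c.png

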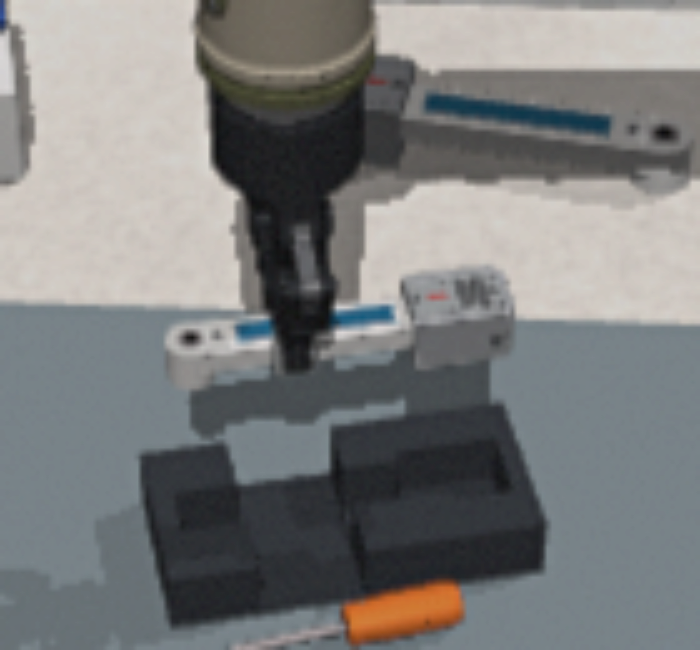

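The side view shows the arm held level, with the boss at crop (190,345) and the hub at (460,310). I'll carry it to the free bench between the rack and the drive unit and set it down there to regrip at the hub.

```bash
python3 -m handwheel '[0.003,-0.016,0,0,0,0,0.005,-0.028,0,0,0,0,0.0066,-0.035,0,0,0,0,0.0066,-0.036,0,0,0,0,0.0066,-0.036,0,0,0,0,0.0066,-0.036,0,0,0,0,0.0066,-0.036,0,0,0,0,0.0066,-0.036,0,0,0,0]';  python3 -m handwheel '[0.0066,-0.036,0,0,0,0,0.0066,-0.036,0,0,0,0,0.005,-0.028,0,0,0,0.02,0,0,0,0,0,0.03,0,0,0,0,0,0.03,0,0,0,0,0,0.015,0,0,0,0,0,0,0,0,0,0,0,0]';python3 - <<'E'
from h import *
need((.5469,.1146,.03),.15)
for n in('side','top'):
  im,d=shot(n,n+'7')
  cv2.imwrite(f'pics/{n}7c.png',np.clip(im*1.6,0,255).astype('uint8'))
E
```

```text
clock: 7.13
tcp_pos: [0.5508, 0.0124, 0.1304]
ee_rot: [-3.116, -0.385, 0.006]
contact_force: [0.8, -0.3, -3.1]
grip_width: 0.0232
clock: 7.8
tcp_pos: [0.5452, 0.1114, 0.1313]
ee_rot: [-3.132, -0.236, 0.005]
contact_force: [0.4, -0.1, -2.7]
grip_width: 0.024
t 7.8 grasp [0.5452 0.1114 0.1253] yaw 0.1506 tilt [-0.0031  0.0008] w 0.024 F [ 0.4 -0.1 -2.7] M [ 0.01 -0.17  0.03]
  shift tool mm [ 2.5 -2.8 95.3] rot [-0.0012  0.003   0.0006]
```

View pics/side7c.png

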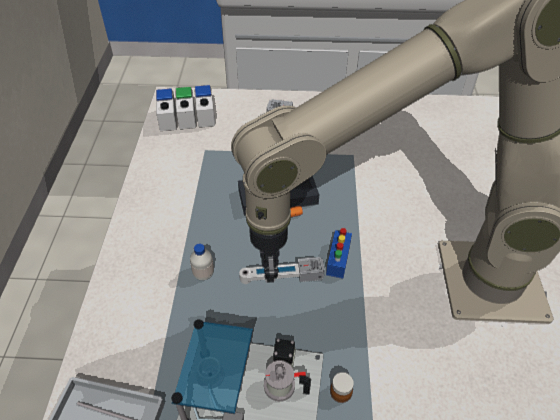

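View pics/top7c.png

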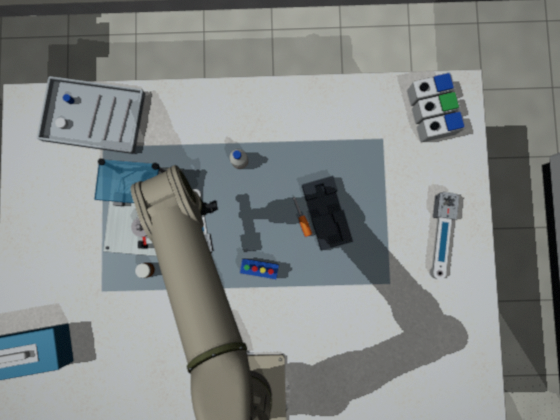

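The side view shows the arm clear of the rack and bottle, at about (285,270). Lowering.

```bash
python3 -m handwheel '[0.0012,-0.0014,0.015,0,0,0,0,0,0.025,0,0,0,0,0,0.025,0,0,0,0,0,0.022,0,0,0,0,0,0.018,0,0,0,0,0,0.01,0,0,0,0,0,0.005,0,0,0,0,0,0,0,0,0]'; python3 -c "
from h import *
need((.5469,.1146,.03),.15)"
```

```text
clock: 8.57
tcp_pos: [0.546, 0.1133, 0.0115]
ee_rot: [-3.132, -0.236, 0.005]
contact_force: [-0.8, -0.3, -3.0]
grip_width: 0.024
t 8.57 grasp [0.546  0.1133 0.0055] yaw 0.1503 tilt [-0.0031  0.001 ] w 0.024 F [-0.8 -0.3 -3. ] M [ 0.04 -0.21  0.01]
  shift tool mm [  1.   -1.2 -24.6] rot [-0.0014  0.003   0.0003]
```

```bash
python3 -m handwheel '[0,0,0.006,0,0,0,0,0,0.004,0,0,0,0,0,0.003,0,0,0,0,0,0,0,0,0]'; python3 -m handwheel '[0,0,0.0015,0,0,0,0,0,0.0015,0,0,0,0,0,0,0,0,0]'; python3 -c "
from h import *
need((.5469,.1146,.03),.15)"
```

```text
clock: 8.9
tcp_pos: [0.5462, 0.1134, -0.0012]
ee_rot: [-3.132, -0.236, 0.003]
contact_force: [-1.0, 0.2, -3.2]
grip_width: 0.0239
clock: 9.15
tcp_pos: [0.5463, 0.1135, -0.004]
ee_rot: [-3.132, -0.236, 0.003]
contact_force: [-0.3, -0.5, -3.9]
grip_width: 0.0235
t 9.15 grasp [ 0.5463  0.1135 -0.01  ] yaw 0.1503 tilt [-0.002  0.001] w 0.0235 F [-0.3 -0.5 -3.9] M [ 0.02 -0.2   0.02]
  shift tool mm [  0.7  -1.1 -40. ] rot [-0.0013  0.0018  0.0003]
```

```bash
python3 -m handwheel '[0,0,0.001,0,0,0,0,0,0.001,0,0,0,0,0,0,0,0,0]'; python3 -m handwheel '[0,0,0.001,0,0,0,0,0,0.001,0,0,0,0,0,0,0,0,0]'
```

```text
clock: 9.4
tcp_pos: [0.5466, 0.1136, -0.0057]
ee_rot: [-3.131, -0.236, 0.002]
contact_force: [1.0, 1.0, -2.1]
grip_width: 0.0239
clock: 9.65
tcp_pos: [0.5466, 0.1136, -0.0058]
ee_rot: [-3.132, -0.236, 0.002]
contact_force: [-10.7, -3.6, 24.2]
grip_width: 0.0236
```

```bash
python3 -m handwheel '[0,0,-0.0015,0,0,0,0,0,0,0,0,0]'; python3 -m handwheel '[0,0,0,0,0,0,0,0,0,0,0,0,0,0,0,0,0,0,0,0,0,0,0,0,0,0,0,0,0,0]' -0.5; python3 -m handwheel '[0,0,-0.01,0,0,0,0,0,-0.02,0,0,0,0,0,-0.03,0,0,0,0,0,-0.02,0,0,0,-0.02,0,0,0,0,0,-0.03,0,0,0,0,0,-0.03,0,0,0,0,0,0,0,0,0,0,0]';python3 - <<'E'
from h import *
need((.45,.1,.03),.15)
im,d=shot('side','side8')
cv2.imwrite('pics/side8c.png',np.clip(cv2.resize(im[230:310,220:350],None,fx=6,fy=6)*1.7,0,255).astype('uint8'))
E
```

```text
clock: 9.82
tcp_pos: [0.5466, 0.1136, -0.0058]
ee_rot: [-3.132, -0.236, 0.002]
contact_force: [-4.2, -0.3, 11.6]
grip_width: 0.0238
clock: 10.23
tcp_pos: [0.5463, 0.1135, -0.0066]
ee_rot: [-3.131, -0.236, 0.003]
contact_force: [0.3, -0.6, -0.0]
grip_width: 0.0642
clock: 10.9
tcp_pos: [0.4626, 0.1006, 0.0735]
ee_rot: [3.132, 0.237, -0.008]
contact_force: [0.8, 0.0, -0.0]
grip_width: 0.0641
t 10.9 grasp [0.4625 0.1006 0.0675] yaw 0.1512 tilt [-0.0051 -0.0013] w 0.0641 F [ 0.8  0.  -0. ] M [ 0.05 -0.07  0.01]
  shift tool mm [-12.3  -1.3  37.6] rot [0.0005 0.0053 0.0013]
```

View pics/side8c.png

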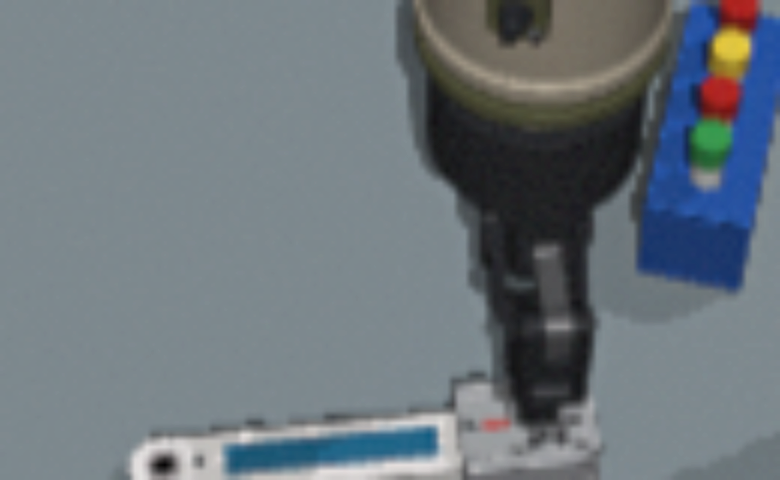

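```bash
python3 -m handwheel '[-0.008,0,0,0,0.003,0,-0.005,0.0005,0,0,0,0,0,0,0,0,0,0,0,0,0,0,0,0]'
python3 - <<'E'
from h import *
im,d=shot('side','side9')
cv2.imwrite('pics/side9c.png',np.clip(cv2.resize(im[260:330,225:335],None,fx=7,fy=7)*1.7,0,255).astype('uint8'))
need((.4496,.099,-.0126),.15)
b=np.array((.4496,.099));u=np.array((np.cos(.15),np.sin(.15)))
for k,z in((0,.032),(.15,.024)): print(proj('side',(*(b+k*u),z)))
E
```

```text
clock: 11.28
tcp_pos: [0.4549, 0.0991, 0.0739]
ee_rot: [-3.131, -0.236, -0.002]
contact_force: [-1.2, -0.5, 0.2]
grip_width: 0.0642
t 11.33 grasp [0.455  0.0991 0.0678] yaw 0.1502 tilt [0.0012 0.0018] w 0.0641 F [-0.5 -0.4 -0.5] M [ 0.04  0.01 -0.02]
  shift tool mm [-5.5 -0.5 80.4] rot [-0.0016 -0.0015  0.0002]
[310.94859294 299.34449262]
[247.19783366 306.774835  ]
```

View pics/side9c.png

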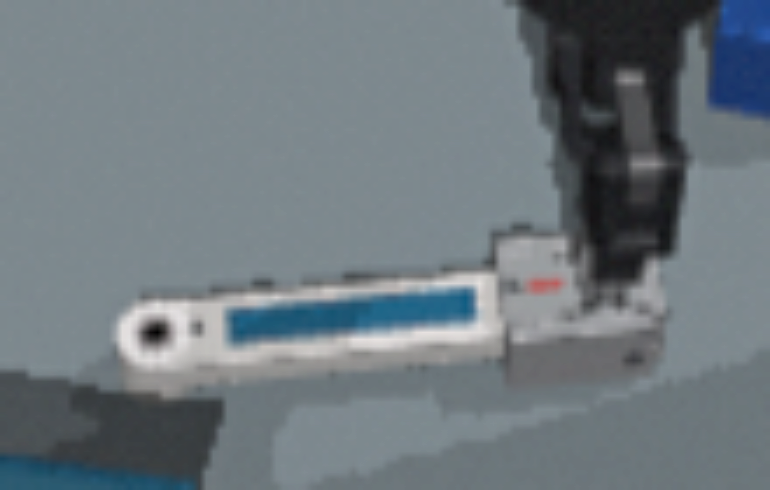

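The rod hole is at crop (154,332), i.e. pixel (246.6,307.0), against a prediction of (247.2,306.8). That's about 1 mm. Going down over the hub.

```bash
python3 -m handwheel '[-0.0045,-0.0005,0.01,-0.0015,-0.0015,0,0,0,0.015,0,0,0,0,0,0.015,0,0,0,0,0,0.015,0,0,0,0,0,0.012,0,0,0,0,0,0.006,0,0,0,0,0,0,0,0,0]'
python3 - <<'E'
from h import *
need((.4502,.099,-.0126),.15)
im,d=shot('side','side10')
cv2.imwrite('pics/side10c.png',np.clip(cv2.resize(im[260:330,225:335],None,fx=7,fy=7)*1.7,0,255).astype('uint8'))
E
```

```text
clock: 11.92
tcp_pos: [0.4488, 0.0988, -0.001]
ee_rot: [-3.133, -0.236, 0.005]
contact_force: [-0.4, -0.0, -0.4]
grip_width: 0.0641
t 11.92 grasp [ 0.4488  0.0988 -0.007 ] yaw 0.1505 tilt [-0.0033 -0.0002] w 0.0641 F [-0.4 -0.  -0.4] M [-0.02  0.1  -0.01]
  shift tool mm [1.5 0.  5.6] rot [-0.0003  0.0033  0.0005]
```

View pics/side10c.png

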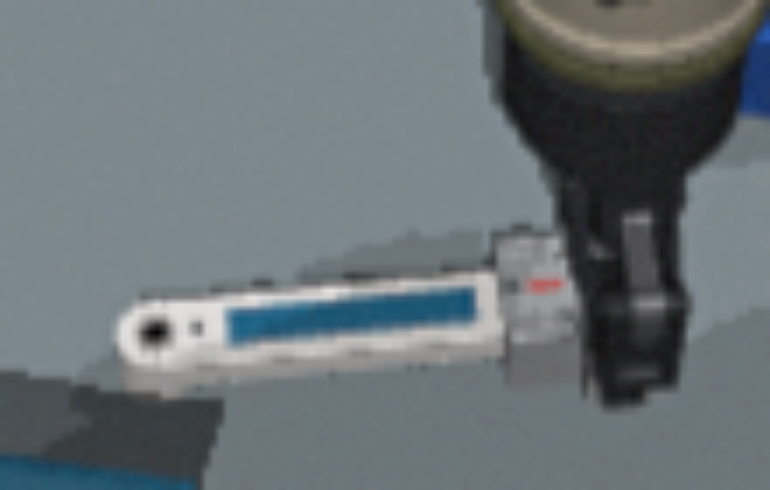

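```bash
python3 -m handwheel '[0.0012,0,0.003,0,0.002,0,0,0,0.002,0,0,0,0,0,0,0,0,0]'; python3 -m handwheel '[0,0,0,0,0,0,0,0,0,0,0,0,0,0,0,0,0,0,0,0,0,0,0,0,0,0,0,0,0,0]' 1 100
python3 - <<'E'
from h import *
need((.4502,.099,-.0126),.15)
E
```

```text
clock: 12.22
tcp_pos: [0.4515, 0.099, -0.0042]
ee_rot: [-3.133, -0.236, -0.003]
contact_force: [-0.3, 0.6, -0.2]
grip_width: 0.064
clock: 12.63
tcp_pos: [0.4515, 0.099, -0.0036]
ee_rot: [3.132, 0.236, 0.003]
contact_force: [-3.1, -1.1, 9.7]
grip_width: 0.0381
t 12.63 grasp [ 0.4515  0.099  -0.0096] yaw 0.1502 tilt [ 0.0022 -0.0002] w 0.0381 F [-3.1 -1.1  9.7] M [-0.11  0.75 -0.01]
  shift tool mm [-1.3 -0.2  3. ] rot [ 0.0005 -0.0022  0.0002]
```

The hub is gripped (width 38 mm). Now I'll refine the shaft axis and flange angle from the first pictures.

Run:
```python
from h import *
np.set_printoptions(precision=4,suppress=True)
from scipy.optimize import least_squares
for n in('top','side'):
    im=cv2.GaussianBlur(cv2.imread(f'pics/{n}0.png').astype(np.float32),(0,0),.8)
    c0=np.array([.5155,.3030]); 
    for it in range(3):
        pts=[];g=[]
        for a in np.radians(np.arange(0,360,5)):
            rs=np.arange(.024,.037,.0004)
            uv=np.array([proj(n,(c0[0]+r*np.cos(a),c0[1]+r*np.sin(a),.07)) for r in rs]).astype(np.float32)
            s=cv2.remap(im,uv[:,:1],uv[:,1:],cv2.INTER_LINEAR).reshape(-1,3)
            gr=np.linalg.norm(s[5:]-s[:-5],axis=1); i=gr.argmax(); pts.append(c0+rs[i+2]*np.array([np.cos(a),np.sin(a)])); g.append(gr[i])
        pts=np.array(pts);g=np.array(g)
        f=lambda p:(np.linalg.norm(pts-p[:2],axis=1)-p[2])*1000
        r=least_squares(f,[*c0,.03],loss='soft_l1',f_scale=.7); c0=r.x[:2]
    print(n,r.x,'inl',(np.abs(f(r.x))<1).sum(),len(pts))
    # hub red on flange
T0=cv2.imread('pics/top0.png');
for n,(x0,y0,w,h,s) in {'top':(118,205,50,50,12),'side':(255,350,60,50,12)}.items():
    im=cv2.imread(f'pics/{n}0.png')[y0:y0+h,x0:x0+w]
    cv2.imwrite(f'pics/fl_{n}.png',np.clip(cv2.resize(im,None,fx=s,fy=s,interpolation=cv2.INTER_CUBIC)*1.7,0,255).astype('uint8'))
```

```text
Traceback (most recent call last):
  File "h.py", line 12, in proj
    f,cx,cy,T=K(n); q=T[:3,:3].T@(np.array(p)-T[:3,3]); return np.array([cx+f*q[0]/q[2],cy+f*q[1]/q[2]])
              ~^^^
  File "h.py", line 4, in K
    c=cams.get_calibration(n); f=210/np.tan(np.radians(c['vfov'])/2); return f,c['cx'],c['cy'],np.array(c['T'])
ValueError: time passes only in moves, steps and waits
```

```bash
cat >> h.py <<'E'
_K=K;_c={}
def K(n):
    if n not in _c: _c[n]=_K(n)
    return _c[n]
E
python3 - <<'E'
from h import *
np.set_printoptions(precision=4,suppress=True)
from scipy.optimize import least_squares
for n in('top','side'):
    im=cv2.GaussianBlur(cv2.imread(f'pics/{n}0.png').astype(np.float32),(0,0),.8)
    c0=np.array([.5155,.3030]); 
    for it in range(3):
        pts=[];g=[]
        for a in np.radians(np.arange(0,360,5)):
            rs=np.arange(.024,.037,.0004)
            uv=np.array([proj(n,(c0[0]+r*np.cos(a),c0[1]+r*np.sin(a),.07)) for r in rs]).astype(np.float32)
            s=cv2.remap(im,uv[:,:1],uv[:,1:],cv2.INTER_LINEAR).reshape(-1,3)
            gr=np.linalg.norm(s[5:]-s[:-5],axis=1); i=gr.argmax(); pts.append(c0+rs[i+2]*np.array([np.cos(a),np.sin(a)])); g.append(gr[i])
        pts=np.array(pts);g=np.array(g)
        f=lambda p:(np.linalg.norm(pts-p[:2],axis=1)-p[2])*1000
        r=least_squares(f,[*c0,.03],loss='soft_l1',f_scale=.7); c0=r.x[:2]
    print(n,r.x,'inl',(np.abs(f(r.x))<1).sum(),len(pts))
for n,(x0,y0,w,h,s) in {'top':(118,205,50,50,12),'side':(255,350,60,50,12)}.items():
    im=cv2.imread(f'pics/{n}0.png')[y0:y0+h,x0:x0+w]
    cv2.imwrite(f'pics/fl_{n}.png',np.clip(cv2.resize(im,None,fx=s,fy=s,interpolation=cv2.INTER_CUBIC)*1.7,0,255).astype('uint8'))
E
```

```text
top [0.5156 0.302  0.0293] inl 42 72
side [0.5155 0.3037 0.0295] inl 54 72
```

View pics/fl_top.png

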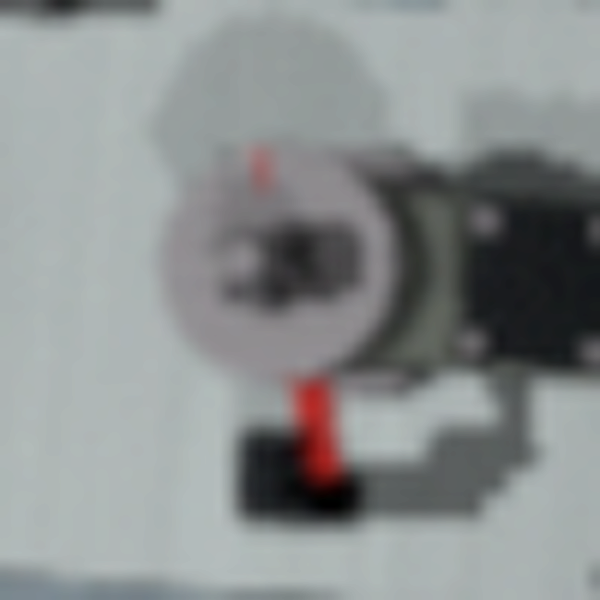

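View pics/fl_side.png

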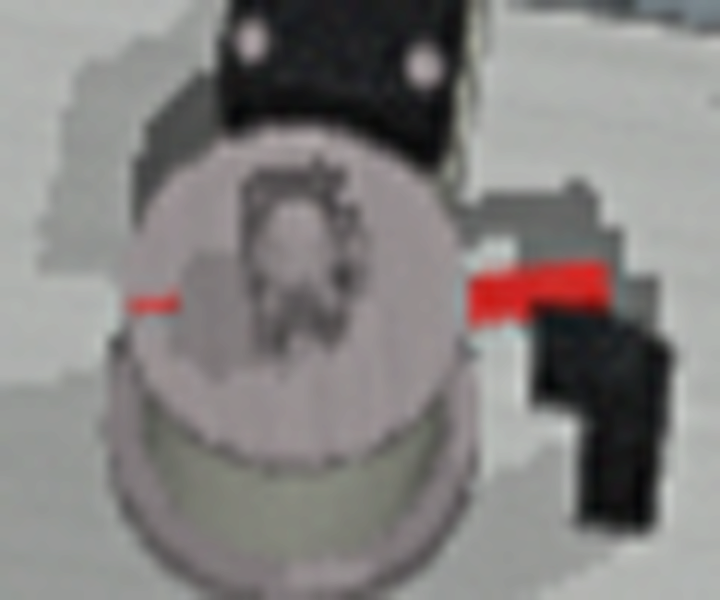

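Run:
```python
from h import *
np.set_printoptions(precision=4,suppress=True)
C={'top':np.array([.5156,.302]),'side':np.array([.5155,.3037])}
F={'top':(118,205,12),'side':(255,350,12)}
def a(n,x,y,z):
    s=F[n]; return onplane(n,*px(x,y,*s),z)[:2]
for n,x,y in(('top',262,168),('side',153,303)):
    p=a(n,x,y,.07); d=p-C[n]; print(n,'mark',p,np.linalg.norm(d),np.arctan2(d[1],d[0]))
for n,p1,p2 in(('top',(312,385),(325,478)),('side',(475,301),(605,283))):
    for z in(.055,.062):
        A=a(n,*p1,z);B=a(n,*p2,z);d=A-B; e=C[n]-(A+B)/2; print(n,'vane',A,B,np.arctan2(d[1],d[0]),'to centre',np.arctan2(e[1],e[0]))
# cup, side+top, guard axis
```

```text
top mark [0.5394 0.3057] 0.02409139352825711 0.15601982773053272
side mark [0.5393 0.3074] 0.024087461122372048 0.15447618546951453
top vane [0.4855 0.2983] [0.462 0.295] 0.13824604268419433 to centre 0.12728493030939297
top vane [0.4852 0.2959] [0.4619 0.2927] 0.13824604268419521 to centre 0.18087951573120714
side vane [0.4846 0.2974] [0.4623 0.2931] 0.19314701870170176 to centre 0.1984910543904362
side vane [0.4847 0.3007] [0.4625 0.2963] 0.19314701870170276 to centre 0.1233790701323325
```

Shaft axis is about (0.5155, 0.3028), and the flange's x points at 0.155 rad. Next I'll lift, swing clear of the guard on the robot's side, then approach.

```bash
python3 -m handwheel '[0,0,-0.004,0,0,0,0,0,-0.01,0,0,0,0,0,-0.018,0,0,0,0,0,-0.02,0,0,0,0,0,-0.02,0,0,0,0,0,-0.018,0,0,0,0,0,-0.012,0,0,0,0,0,0,0,0,0]'; python3 -m handwheel '[-0.005,-0.013,0,0,0,0,-0.0095,-0.0285,0,0,0,0,-0.0115,-0.035,0,0,0,0,-0.0098,-0.031,0,0,0,0,0.0015,-0.03,0,0,0,0,0.0015,-0.03,0,0,0,0,0.0015,-0.026,0,0,0,0,0.001,-0.016,0,0,0,0]'; python3 -m handwheel '[0,0,0,0,0,0,0,0,0,0,0,0]';python3 - <<'E'
from h import *
need((.39,.3028,.0924),.155)
im,d=shot('side','side11')
cv2.imwrite('pics/side11c.png',np.clip(cv2.resize(im[300:420,150:370],None,fx=3.6,fy=3.6)*1.7,0,255).astype('uint8'))
im,d=shot('top','top11')
cv2.imwrite('pics/top11c.png',np.clip(cv2.resize(im[130:300,80:240],None,fx=3.5,fy=3.5)*1.7,0,255).astype('uint8'))
E
```

```text
clock: 13.3
tcp_pos: [0.4525, 0.0994, 0.1006]
ee_rot: [-3.133, -0.236, -0.009]
contact_force: [1.6, 0.5, -2.8]
grip_width: 0.0381
clock: 13.97
tcp_pos: [0.3884, 0.3044, 0.0972]
ee_rot: [-3.131, -0.24, -0.001]
contact_force: [0.2, -0.7, -3.0]
grip_width: 0.0382
clock: 14.13
tcp_pos: [0.3889, 0.302, 0.0969]
ee_rot: [3.132, 0.239, 0.0]
contact_force: [0.3, -1.0, -4.6]
grip_width: 0.0378
t 14.13 grasp [0.3889 0.302  0.0909] yaw 0.1523 tilt [ 0.0001 -0.0001] w 0.0378 F [ 0.3 -1.  -4.6] M [-0.01  0.08 -0.01]
  shift tool mm [ 1.2 -0.6 -1.5] rot [ 0.0001 -0.0001 -0.0027]
```

View pics/side11c.png

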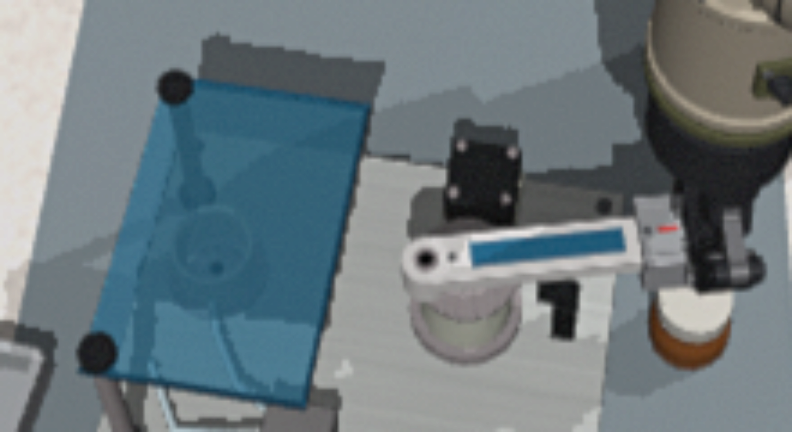

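View pics/top11c.png

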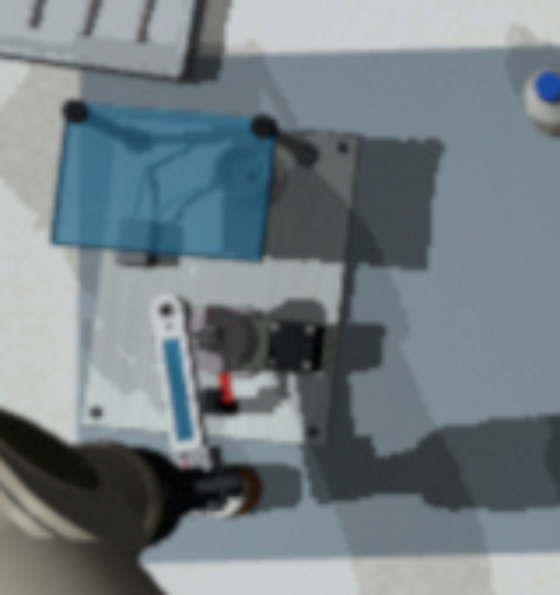

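Both views show the rod hole clearly: side crop (426,259), top crop (166,309). I'll triangulate it to calibrate arm against tool.

Run:
```python
from h import *
np.set_printoptions(precision=4,suppress=True)
def hole(n,tag,u,v,r=4):
    im=cv2.imread(f'pics/{tag}.png').astype(float).mean(2); y0,x0=int(v)-r,int(u)-r
    w=im[y0:y0+2*r+1,x0:x0+2*r+1]; 
    wt=np.clip(np.median(w)*.8-w,0,None); yy,xx=np.mgrid[y0:y0+2*r+1,x0:x0+2*r+1]
    return (wt*xx).sum()/wt.sum(),(wt*yy).sum()/wt.sum()
s=hole('side','side11',150+426/3.6,300+259/3.6,3); t=hole('top','top11',80+166/3.5,130+309/3.5,2)
print(s,t); p,e=tri(t,s); print('rod',p,e, 'side@.1245',onplane('side',*s,.1245),'top@',onplane('top',*t,.1245))
ps=px(426,259,150,300,3.6);pt=px(166,309,80,130,3.5); print(ps,pt,tri(pt,ps))
tool=np.array([.3889,.302]); y=.1523; print('expected rod',tool+.15*np.array([np.cos(y),np.sin(y)]))
d=np.load('pics/side11_d.npy');P=cloud('side',d)
im=cv2.imread('pics/side11.png');hsv=cv2.cvtColor(im,cv2.COLOR_BGR2HSV)
m=cv2.inRange(hsv,(95,120,50),(125,255,255)); M=np.zeros_like(m);M[360:375,275:330]=m[360:375,275:330]
q=P[M>0]; A=np.c_[q[:,:2]-q[:,:2].mean(0),np.ones(len(q))]; k=np.linalg.lstsq(A,q[:,2],rcond=None)[0]; print('stripe plane',k,len(q))
ys,xs=np.nonzero(M); g=np.array([onplane('side',a,b,.1245) for a,b in zip(xs,ys)])[:,:2]; w,V=np.linalg.eigh(np.cov(g.T)); print('yaw',np.arctan(V[1,1]/V[0,1]), g.mean(0))
```

```text
(np.float64(267.80526745134597), np.float64(371.49294953968064)) (np.float64(127.022910479423), np.float64(218.10352142554098))
rod [0.5371 0.3239 0.1206] 0.0008515133238397762 side@.1245 [0.5365 0.3258 0.1245] top@ [0.5372 0.3225 0.1245]
(267.97222222222223, 371.5833333333333) (127.07142857142857, 217.92857142857144) (array([0.5372, 0.3239, 0.1203]), np.float64(0.0017001010397668063))
expected rod [0.5372 0.3248]
 ** On entry to DLASCL parameter number  4 had an illegal value
 ** On entry to DLASCL parameter number  4 had an illegal valueTraceback (most recent call last):
  File "<stdin>", line 15, in <module>
    x, resids, rank, s = _umath_linalg.lstsq(a, b, rcond,
                         ~~~~~~~~~~~~~~~~~~~^^^^^^^^^^^^^
                                             signature=signature)
                                             ^^^^^^^^^^^^^^^^^^^^
    raise LinAlgError("SVD did not converge in Linear Least Squares")
numpy.linalg.LinAlgError: SVD did not converge in Linear Least Squares
```

```bash
python3 -m handwheel '[0.008,0.0012,-0.002,0,0,-0.0027,0.016,0.0023,0,0,0,0,0.02,0.0028,0,0,0,0,0.02,0.0028,0,0,0,0,0.018,0.0025,0,0,0,0,0.012,0.0017,0,0,0,0,0,0,0,0,0,0]'
python3 - <<'E'
from h import *
need((.5158,.3034,.0924),.155)
im,d=shot('side','side12');P=cloud('side',d)
hsv=cv2.cvtColor(im,cv2.COLOR_BGR2HSV)
cv2.imwrite('pics/side12c.png',np.clip(cv2.resize(im[300:420,150:370],None,fx=3.6,fy=3.6)*1.7,0,255).astype('uint8'))
E
```

```text
clock: 14.82
tcp_pos: [0.4882, 0.3005, 0.0995]
ee_rot: [3.132, 0.233, 0.004]
contact_force: [0.2, -1.0, -3.1]
grip_width: 0.0382
t 14.82 grasp [0.4882 0.3005 0.0935] yaw 0.1485 tilt [ 0.0026 -0.0003] w 0.0382 F [ 0.2 -1.  -3.1] M [-0.07  0.16 -0.02]
  shift tool mm [27.7  1.2  1.2] rot [ 0.0007 -0.0025 -0.0065]
```

View pics/side12c.png

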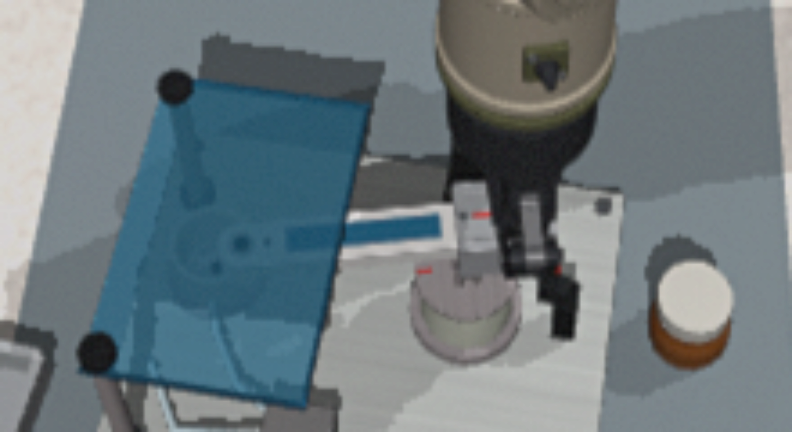

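The beam is under the guard with the rod hole showing through at crop (241,243), and the flange mark is at (424,271). Covering the last 28 mm.

```bash
python3 -m handwheel '[0.01,0.0004,0,0,0,-0.003,0.01,0.0004,0,0,0,-0.003,0.0075,0.0004,0,0,0,0,0,0,0,0,0,0,0,0,0,0,0,0,0,0,0,0,0,0]'
python3 - <<'E'
from h import *
need((.5158,.3034,.0924),.155)
im,d=shot('side','side13')
cv2.imwrite('pics/side13c.png',np.clip(cv2.resize(im[310:420,170:330],None,fx=4.8,fy=4.8)*1.7,0,255).astype('uint8'))
E
```

```text
clock: 15.37
tcp_pos: [0.5116, 0.3061, 0.0997]
ee_rot: [-3.132, -0.25, -0.002]
contact_force: [0.3, -0.5, -3.3]
grip_width: 0.0382
t 15.37 grasp [0.5116 0.3061 0.0937] yaw 0.1594 tilt [0.0012 0.0001] w 0.0382 F [ 0.3 -0.5 -3.3] M [ 0.    0.1  -0.03]
  shift tool mm [3.7 3.3 1.3] rot [ 0.0001 -0.0012  0.0044]
```

View pics/side13c.png

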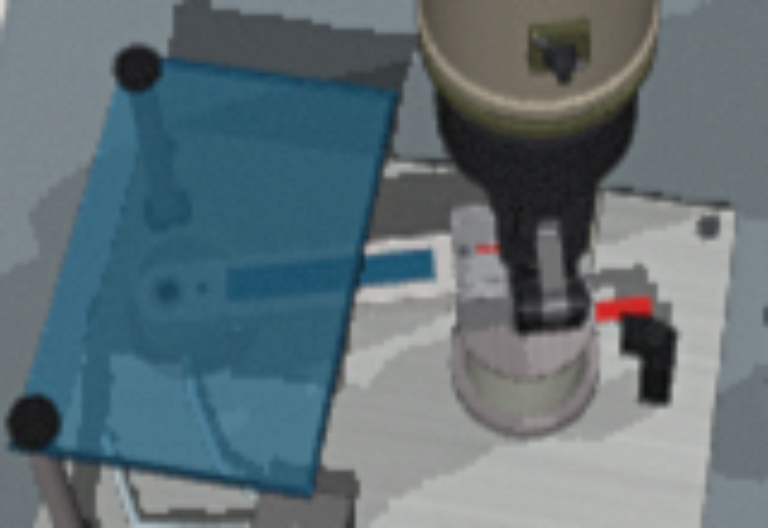

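```bash
python3 -m handwheel '[0.002,0.0015,0,0,0,0.004,0.0015,0.0015,0,0,0,0,0,0,0,0,0,0,0,0,0,0,0,0,0,0,0,0,0,0]'
python3 - <<'E'
from h import *
need((.5158,.3034,.0924),.155)
im,d=shot('side','side14')
cv2.imwrite('pics/side14c.png',np.clip(cv2.resize(im[350:400,190:310],None,fx=6.5,fy=6.5,interpolation=cv2.INTER_CUBIC)*1.7,0,255).astype('uint8'))
E
```

```text
clock: 15.83
tcp_pos: [0.5159, 0.3034, 0.0998]
ee_rot: [3.132, 0.243, 0.003]
contact_force: [0.5, -1.3, -2.9]
grip_width: 0.0383
t 15.83 grasp [0.5159 0.3034 0.0938] yaw 0.155 tilt [0.0017 0.0001] w 0.0383 F [ 0.5 -1.3 -2.9] M [-0.02  0.07 -0.02]
  shift tool mm [-0.1 -0.   1.4] rot [ 0.0001 -0.0017 -0.    ]
```

View pics/side14c.png

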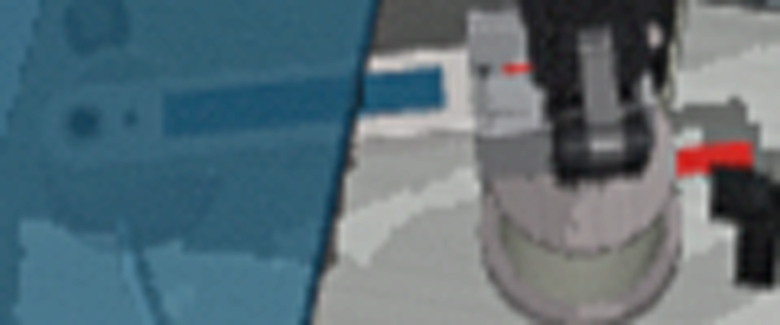

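```bash
python3 -c "
from h import *
print(onplane('side',202.35,368.2,.1274))"
python3 -m handwheel '[0,0,0.003,0,0,0,0,0,0.003,0,0,0,0,0,0.003,0,0,0,0,0,0,0,0,0]'; python3 -m handwheel '[0,0,0.002,0,0,0,0,0,0.002,0,0,0,0,0,0,0,0,0]'; python3 -c "
from h import *
need((.5158,.3034,.0924),.155)"
```

```text
[0.66349601 0.32659847 0.1274    ]
clock: 16.22
tcp_pos: [0.5155, 0.3032, 0.0899]
ee_rot: [3.132, 0.243, 0.001]
contact_force: [-0.6, 0.2, -3.5]
grip_width: 0.0383
clock: 16.47
tcp_pos: [0.5158, 0.3033, 0.0864]
ee_rot: [3.132, 0.243, 0.002]
contact_force: [-0.1, -0.3, -3.7]
grip_width: 0.0378
t 16.47 grasp [0.5158 0.3033 0.0804] yaw 0.155 tilt [ 0.0012 -0.0001] w 0.0378 F [-0.1 -0.3 -3.7] M [-0.03  0.06  0.01]
  shift tool mm [  0.   -0.1 -12. ] rot [ 0.0003 -0.0011 -0.    ]
```

```bash
python3 -m handwheel '[0,0,0.001,0,0,0,0,0,0.001,0,0,0,0,0,0,0,0,0]'; python3 -m handwheel '[0,0,0.001,0,0,0,0,0,0.001,0,0,0,0,0,0,0,0,0]';  python3 -c "
from h import *
need((.5158,.3034,.0924),.155)"
```

```text
clock: 16.72
tcp_pos: [0.5159, 0.3034, 0.0847]
ee_rot: [3.132, 0.243, 0.002]
contact_force: [-0.0, 0.3, -3.2]
grip_width: 0.038
clock: 16.97
tcp_pos: [0.5159, 0.3034, 0.0826]
ee_rot: [3.132, 0.243, 0.002]
contact_force: [1.1, -0.6, -2.8]
grip_width: 0.0382
t 16.97 grasp [0.5159 0.3034 0.0766] yaw 0.155 tilt [ 0.0014 -0.    ] w 0.0382 F [ 1.1 -0.6 -2.8] M [-0.    0.09 -0.05]
  shift tool mm [ -0.1  -0.  -15.8] rot [ 0.0003 -0.0014 -0.    ]
```

```bash
python3 -m handwheel '[0,0,0.001,0,0,0,0,0,0.001,0,0,0,0,0,0,0,0,0]'; python3 -m handwheel '[0,0,0.001,0,0,0,0,0,0.001,0,0,0,0,0,0,0,0,0]';  python3 -c "
from h import *
need((.5158,.3034,.0924),.155)"
```

```text
clock: 17.22
tcp_pos: [0.5159, 0.3033, 0.0806]
ee_rot: [3.132, 0.243, 0.002]
contact_force: [-0.7, 0.5, -2.5]
grip_width: 0.0383
clock: 17.47
tcp_pos: [0.5159, 0.3034, 0.0786]
ee_rot: [3.132, 0.243, 0.002]
contact_force: [0.1, -0.4, -2.7]
grip_width: 0.0381
t 17.47 grasp [0.5159 0.3034 0.0726] yaw 0.1551 tilt [ 0.0015 -0.    ] w 0.0381 F [ 0.1 -0.4 -2.7] M [-0.06  0.11  0.04]
  shift tool mm [ -0.1  -0.  -19.8] rot [ 0.0002 -0.0014  0.0001]
```

No side force at 0.082: the teeth are engaging. Continuing down.

```bash
python3 -m handwheel '[0,0,0.0015,0,0,0,0,0,0.0015,0,0,0,0,0,0.001,0,0,0,0,0,0,0,0,0]'; python3 -m handwheel '[0,0,0.0015,0,0,0,0,0,0.0015,0,0,0,0,0,0.001,0,0,0,0,0,0,0,0,0]';  python3 -m handwheel '[0,0,0.001,0,0,0,0,0,0.001,0,0,0,0,0,0,0,0,0]'; python3 -c "
from h import *
need((.5158,.3034,.0924),.155)"
```

```text
clock: 17.8
tcp_pos: [0.5159, 0.3033, 0.0745]
ee_rot: [3.132, 0.243, 0.002]
contact_force: [-0.4, -0.6, -3.4]
grip_width: 0.0382
clock: 18.13
tcp_pos: [0.5159, 0.3033, 0.0705]
ee_rot: [3.132, 0.243, 0.002]
contact_force: [0.1, 0.2, -2.9]
grip_width: 0.0383
clock: 18.38
tcp_pos: [0.5159, 0.3034, 0.0686]
ee_rot: [3.132, 0.243, 0.002]
contact_force: [-0.0, -0.5, -3.3]
grip_width: 0.0383
t 18.38 grasp [0.5159 0.3034 0.0626] yaw 0.155 tilt [ 0.0014 -0.    ] w 0.0383 F [-0.  -0.5 -3.3] M [0.   0.13 0.01]
  shift tool mm [ -0.1  -0.  -29.8] rot [ 0.0003 -0.0014  0.    ]
```

```bash
python3 -m handwheel '[0,0,0.001,0,0,0,0,0,0.001,0,0,0,0,0,0,0,0,0]'; python3 -m handwheel '[0,0,0.0005,0,0,0,0,0,0.0005,0,0,0,0,0,0,0,0,0]'
```

```text
clock: 18.63
tcp_pos: [0.516, 0.3034, 0.0667]
ee_rot: [-3.132, -0.243, -0.003]
contact_force: [0.1, -0.4, -3.6]
grip_width: 0.0384
clock: 18.88
tcp_pos: [0.516, 0.3035, 0.0665]
ee_rot: [3.132, 0.243, 0.003]
contact_force: [-3.1, -1.6, 4.9]
grip_width: 0.038
```

Seated: contact at TCP 0.0665, so the underside is at 0.070. I'll turn the shaft by -0.265 rad so the arm points at the cup.

```bash
python3 -m handwheel '[0,0,-0.0003,0,0,0.02,0,0,0,0,0,0.035,0,0,0,0,0,0.045,0,0,0,0,0,0.045,0,0,0,0,0,0.045,0,0,0,0,0,0.04,0,0,0,0,0,0.03,0,0,0,0,0,0]'; python3 -c "
from h import *
need((.5158,.3034,.0605),-.11)"
```

```text
clock: 19.55
tcp_pos: [0.5163, 0.3033, 0.0666]
ee_rot: [3.137, -0.168, 0.004]
contact_force: [-2.8, -2.1, 3.6]
grip_width: 0.0385
t 19.55 grasp [0.5163 0.3033 0.0606] yaw -0.1072 tilt [ 0.0023 -0.0003] w 0.0385 F [-2.8 -2.1  3.6] M [-0.48  0.47 -0.05]
  shift tool mm [-0.5 -0.1  0.1] rot [ 0.     -0.0023  0.0028]
```

Run:
```python
from h import *
im,d=shot('side','side15')
cv2.imwrite('pics/side15c.png',np.clip(cv2.resize(im[320:420,165:325],None,fx=4.9,fy=4.9,interpolation=cv2.INTER_CUBIC)*1.7,0,255).astype('uint8'))
im,d=shot('top','top15')
cv2.imwrite('pics/top15c.png',np.clip(cv2.resize(im[145:290,85:200],None,fx=4,fy=4,interpolation=cv2.INTER_CUBIC)*1.7,0,255).astype('uint8'))
```

```text
(no output)
```

View pics/side15c.png

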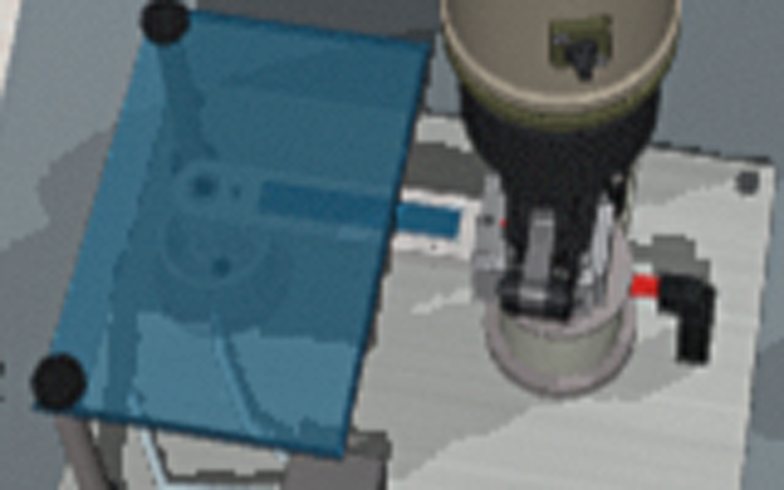

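View pics/top15c.png

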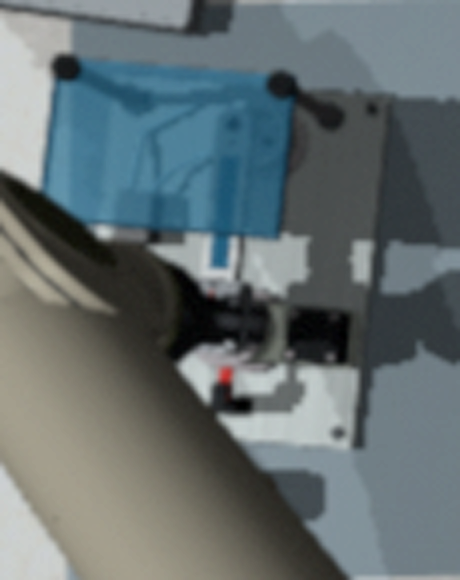

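Run:
```python
from h import *
np.set_printoptions(precision=4,suppress=True)
ps=px(204,186,165,320,4.9);pt=px(233,123,85,145,4)
print('rod',tri(pt,ps),onplane('side',*ps,.094),onplane('top',*pt,.094))
c=np.array([.5158,.3034])+.15*np.array([np.cos(-.107),np.sin(-.107)]);print('telemetry rod',c)
for n,x,y,s in(('side',.6634,.2865,0),):
    pass
print('cup side',onplane('side',*px(195,235,160,310,4),.05),'top',onplane('top',*px(260,141,85,145,4),.05))
for n,(x0,y0,w,h,s) in {'top':(135,160,35,40,15),'side':(185,345,50,50,12)}.items():
    im=cv2.imread(f'pics/{n}0.png')[y0:y0+h,x0:x0+w]
    cv2.imwrite(f'pics/cup_{n}.png',np.clip(cv2.resize(im,None,fx=s,fy=s,interpolation=cv2.INTER_CUBIC)*2.2,0,255).astype('uint8'))
```

```text
rod (array([0.6651, 0.2873, 0.0933]), np.float64(0.0008571677302084301)) [0.6645 0.2877 0.094 ] [0.6654 0.2871 0.094 ]
telemetry rod [0.6649 0.2874]
cup side [0.6641 0.2901 0.05  ] top [0.6591 0.2811 0.05  ]
```

View pics/cup_top.png

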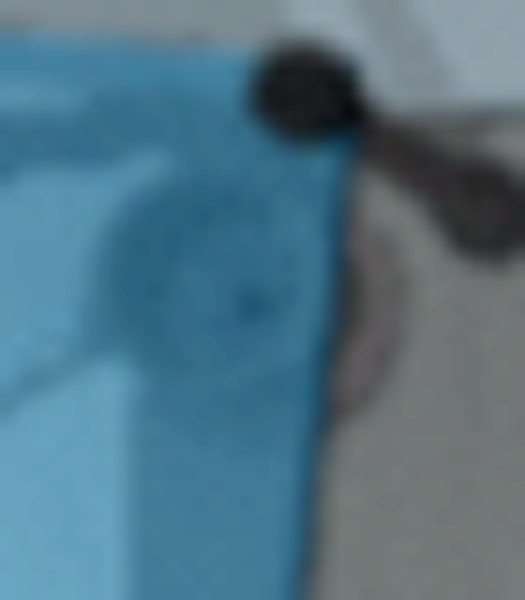

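View pics/cup_side.png

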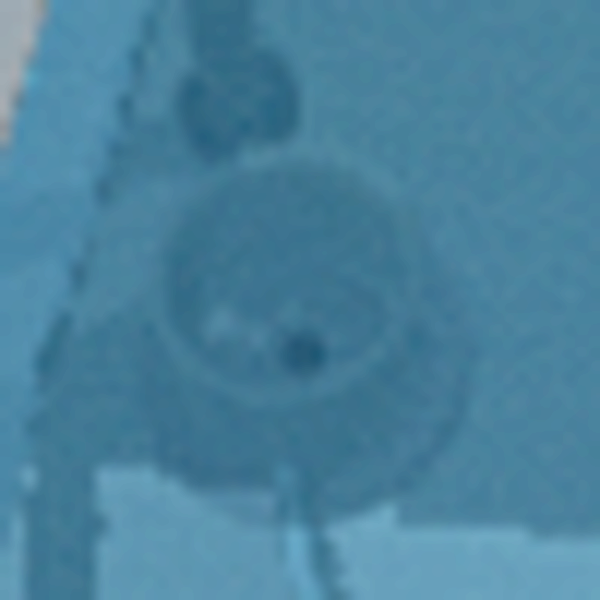

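Rod hole at (0.6648,0.2874) and cup mouth centre at (0.665,0.288), agreeing within 2 mm. Releasing and lifting clear.

```bash
python3 -m handwheel '[0,0,0,0,0,0,0,0,0,0,0,0,0,0,0,0,0,0,0,0,0,0,0,0,0,0,0,0,0,0]' -0.4; python3 -m handwheel '[0,0,-0.004,0,0,0,0,0,-0.008,0,0,0,0,0,-0.015,0,0,0,0,0,-0.02,0,0,0,0,0,-0.02,0,0,0,0,0,-0.02,0,0,0,0,0,-0.02,0,0,0,0,0,-0.01,0,0,0]';python3 -m handwheel '[-0.01,0,0,0,0,0,-0.025,0,0,0,0,0,-0.035,0,0,0,0,0,-0.035,0,0,0,0,0,-0.035,0,0,0,0,0,-0.02,0,0,0,0,0,0,0,0,0,0,0]'
python3 - <<'E'
from h import *
im,d=shot('side','side16')
cv2.imwrite('pics/side16c.png',np.clip(cv2.resize(im[320:420,165:325],None,fx=4.9,fy=4.9,interpolation=cv2.INTER_CUBIC)*1.7,0,255).astype('uint8'))
im,d=shot('top','top16')
cv2.imwrite('pics/top16c.png',np.clip(im*1.7,0,255).astype('uint8'))
cv2.imwrite('pics/side16f.png',np.clip(im*0+shot('side','side17')[0]*1.7,0,255).astype('uint8'))
need((.5158,.3034,.0605),-.11)
E
```

```text
clock: 20.07
tcp_pos: [0.5161, 0.3036, 0.0661]
ee_rot: [-3.137, 0.164, -0.003]
contact_force: [-0.1, 0.1, -0.4]
grip_width: 0.0602
clock: 20.73
tcp_pos: [0.5166, 0.3042, 0.1866]
ee_rot: [-3.135, 0.164, -0.008]
contact_force: [-0.3, -0.2, 0.3]
grip_width: 0.0595
clock: 21.32
tcp_pos: [0.3517, 0.3209, 0.182]
ee_rot: [3.136, -0.157, 0.002]
contact_force: [-0.4, 0.6, -0.5]
grip_width: 0.0601
t 21.47 grasp [0.3567 0.3197 0.1763] yaw -0.1052 tilt [ 0.0017 -0.0007] w 0.0598 F [ 0.3 -0.4  0.1] M [-0.03 -0.01 -0.07]
  shift tool mm [159.7  -0.6 116.1] rot [ 0.0005 -0.0018  0.0048]
```

View pics/side16c.png

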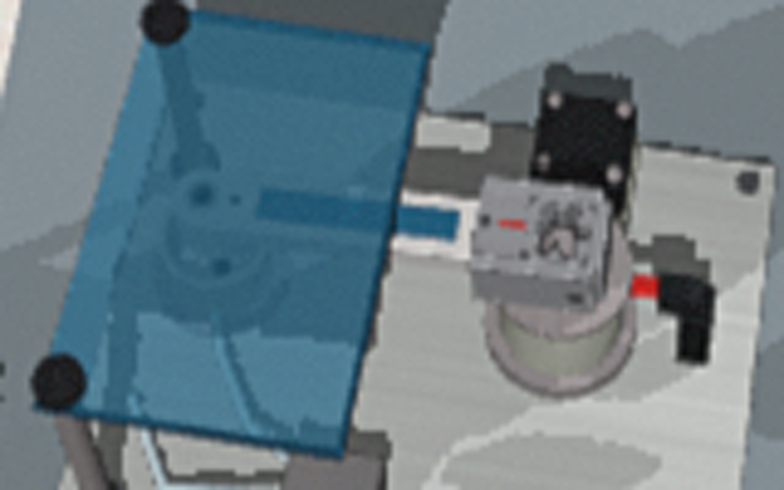

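View pics/top16c.png

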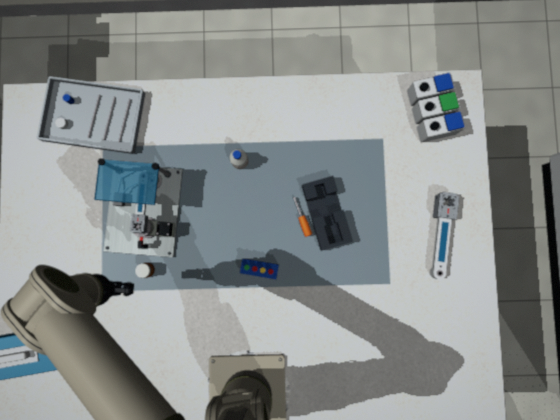

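View pics/side16f.png

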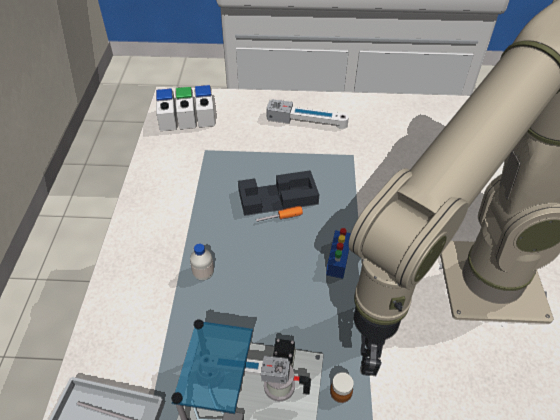

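The side view shows the arm on the shaft with the shaft nose visible in the bore at crop (560,235), and the other objects are where they were. A last check of height, level and rod position, in both views:

Run:
```python
from h import *
np.set_printoptions(precision=4,suppress=True)
P=cloud('side',np.load('pics/side16_d.npy')); 
def z(x0,x1,y0,y1):
    a=P[320+int(y0/4.9):320+int(y1/4.9)+1,165+int(x0/4.9):165+int(x1/4.9)+1].reshape(-1,3); return len(a),np.nanmedian(a,0)
print('hub top beam side',z(490,520,195,250),'beam stripe',z(405,450,212,232))
Q=cloud('top',np.load('pics/top16_d.npy')); print('top hub',np.nanmedian(Q[222:231,135:144].reshape(-1,3),0))
ps=px(203,193,165,320,4.9); print('rod side',onplane('side',*ps,.094),'bore side',onplane('side',*px(560,235,165,320,4.9),.1))
im=cv2.imread('pics/top16.png')[160:250,110:180]; cv2.imwrite('pics/top16d.png',np.clip(cv2.resize(im,None,fx=7,fy=6.6,interpolation=cv2.INTER_CUBIC)*1.7,0,255).astype('uint8'))
# bystanders before/after
for n,a,b in(('top','top0','top16'),('side','side0','side16')):
    A=cv2.imread(f'pics/{a}.png').astype(int);B=cv2.imread(f'pics/{b}.png').astype(int)
    for nm,p in {'bottle':(.718,.008,.05),'rack':(.382,-.045,.05),'jar':(.384,.305,.045),'driver':(.50,-.20,.01)}.items():
        u,v=proj(n,p).astype(int); s=np.s_[max(v-18,0):v+18,u-18:u+18]; 
        print(n,nm,cv2.phaseCorrelate(A[s].mean(2),B[s].mean(2)))
```

```text
hub top beam side (104, array([0.5386, 0.3017, 0.101 ])) beam stripe (50, array([0.5715, 0.2987, 0.093 ]))
top hub [0.5155 0.2979 0.0991]
rod side [0.6645 0.2908 0.094 ] bore side [0.5159 0.305  0.1   ]
top bottle ((-0.05470400114337082, -0.04738694629739015), 0.9672010750145097)
top rack ((0.066525011189281, -0.20245572556594382), 0.4236668570613772)
top jar ((0.05298480849950238, 0.29733029705413827), 0.7000767404004639)
top driver ((-0.29844964956022224, 0.17460458975275017), 0.7999305990654082)
side bottle ((-0.0548992084945823, -0.045829629815180795), 1.0053450845769258)
side rack ((0.4910244723342707, -0.3869615348239108), 0.5998717436485679)
side jar ((0.05594471353981234, 0.009144819301351248), 1.0122952396726137)
side driver ((-0.3734983517796877, 0.46532143897249867), 0.3471878992159851)
```

View pics/top16d.png

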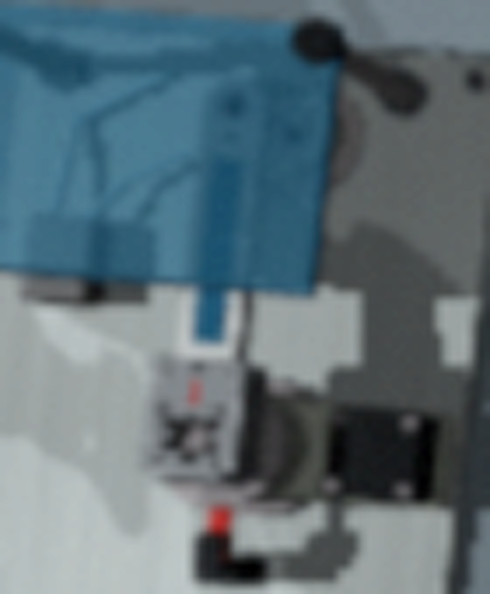

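The arm reads level and seated (hub top about 0.101, beam top 0.093), with the rod hole about 3 mm or less from the cup centre. Handing in.

```bash
python3 -c "
from plant import finish_job
print(finish_job())"
```

```text
the job is handed in; nothing more can be done
None
```

The mixer arm is on the shaft, fully down on the flange, with its rod hole over the wash cup. I handed the job in at about 21.5 s; it reports no verdict.

**What I did:** I lifted the arm from the tray by its beam and set it down on free bench to regrip it at the hub. I then brought it in under the guard and lowered it onto the shaft. It engaged with almost no side force and met the flange at 70 mm. I turned it about 0.26 rad with the shaft, then let go and moved the gripper clear.

**Last checks:**
- **Seating:** the hub top read about 101 mm from the side and 99 mm from the top (102 expected). The beam top read 93 mm (94 expected).
- **Rod hole:** it lies within about 3 mm of the cup centre, measured from the side. In that view its reading moved about 3 mm between before and after release.
- **Other objects:** the bottle, jar, rack and screwdriver showed shifts under one pixel in both views. The match was weak for the rack, and for the screwdriver in the side view, but neither looked moved.

**What disagreed:**
- **Tool height:** the fingertips sit about 35 mm higher than the reported tool position implies. My first close therefore gripped nothing, above the beam and without touching it. I corrected the height from the cameras.
- **Camera offset:** the two cameras differ by about 2 mm in y, so I averaged them.

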